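# Stow the draw tube of a fluorescence viewer

### The arm

A 7-joint arm with a two-finger parallel gripper is mounted at the origin on a cart in front of the work surface, level with it; the furniture and walls round the work are solid. World frame = base frame: x ahead of the robot, y to its left, z up, the work surface at z = 0. Lengths are in m, angles in rad, forces in N, time in s.
With the tool pointing down it reaches from about 0.35 to 0.775 m from the base axis. Payload 3.1 kg.
Tool frame: the origin (TCP) lies midway between the tips of the shut fingers; the grasp point (between the pads) lies 19 mm behind it; z points along the fingers, y is the line along which they close (so a half turn about z gives the same grasp; the last joint's range is limited). The gripper opens to 85 mm and grips with 20 to 120 N. Pads are 22 mm wide; open, the fingers measure 114 mm over their backs; the gripper's body (76 mm by 85 mm) begins 54 mm behind the grasp point. The pads swing forward as they close: fully open they stand 13 mm farther back than shut.
Start: joints at [1.081, 0.311, 0.014, 1.512, -0.004, 1.319, -0.027], TCP at [0.238, -0.496, 0.202] pointing down, gripper open.
Joint ranges: [-2.7, 2.7], [-0.3, 1.91], [-1.27, 1.3], [0.12, 2.57], [-1.44, 4.58], [0.2, 2.03], [-3.05, 3.05]. Speed limits (rad/s): [2.79, 2.79, 3.14, 3.14, 3.14, 3.14, 3.14].

### API

Orientations are given as a 3x3 rotation matrix whose columns are the frame's x, y, z axes.
In Python, from cell import manip, get_image, nets gives the robot as it stands.
- The arm moves only by the tool jog_arm, never from a script. Its argument "rows" is a list of rows, each a list of 3 entries, a list of its own where there are three numbers: the finger opening in mm, from 0 to 85.4, then the shift along the world's x, y, z each as a share of 25 cm, from -1 to 1, then the turn, a rotation vector about the world's x, y, z each as a share of pi rad, from -1 to 1. In form: [[claw, [x, y, z], [wx, wy, wz]], ...]. A call has 1 to 12 rows; each row is the pose to reach, as a shift and turn from the pose commanded when the call began, turning the shorter way round; what a row does not reach only later rows make up. A row lasts 1/12 s, in which the tool goes at most 41.7 mm and 7.16 degrees, less where a joint would pass 70% of its speed; a pose out of reach is approached as far as the arm can. A call with a number of a shift or a turn outside -1 to 1 is refused whole. A call with a gripper value outside its range is refused whole. The fingers move at their own pace and stop on an object; the grip force is fixed at half the most. Time passes only in rows, so rows that repeat a pose let the fingers close. It gives the time, the measured TCP pose, the force, the opening and the grip force at its end, in the units of the state.
- manip.sense(): the state, without advancing time (a new reading comes with each control period).
- get_image(name): name is "scene" or "top" or "wrist"; returns a dict with "frame" (400x640x3 uint8, red, green, blue), "mtx" (3x3 intrinsics, pixels), "view" (4x4, takes a point from world to camera coordinates). Camera axes: x right, y up, looking along -z (the intrinsics and any distortion apply to the point x, -y, -z); pixel columns grow to the right and rows downward; lengths in m; the calibration is good to about 2 mm. A picture is of the moment at which its call begins. There is no depth.
- manip.hand_in(): hands the job in; it is judged then, once.
Trained networks look in a picture, given as the dict that the camera call returned (one of the last four; its "shot" number tells which), for a name from the list of things; names that differ only in an ending like _2 or _b are one class to them, and where a whole thing is asked for, a point or a joint stands for the part that bears it (a point fixed in the world has none). Each returns a list of dicts, best first, with "conf" (0 to 1); they miss things now and then, are a little off and sometimes report something else, mostly with a low value. They report only what shows in the picture. A call takes as long as a camera call.
- nets.masks_of(picture, label): "pixels" (400x640 bool, what is visible of it) and "extent" ([centre column, centre row, width, height] in pixels, round what is visible of it).
The state is a dict: "t": time; "qpos": joint angles; "joint_vel": joint speeds; "effort": joint torques, N m; "ee_pos": TCP position; "orientation": TCP orientation; "wrist_force": force on the tool from outside, world axes, zero at the start; "ft_torque": the same for the moment, N m; "finger_gap": opening from 0.0 (shut) to 1.0 (fully open); "finger_force": force on a finger pad.
Only numpy, scipy, OpenCV 4.12 (cv2) and the standard library are available. Lean on these libraries where they do the work, as an engineer would, in place of code of your own. Each camera call takes 0.05 s, during which the arm holds its last target. There are 200 camera calls.

### The job

Put the fluorescence viewer away: collapse its inclined draw tube, sliding the slim blue inner tube fully home first and only then the wider aluminium middle tube, without pressing on the glass of the eye lens. Then lay the orange dust cover in the eyecup so that it lies flat in its seat inside the rim, knob outward, and let go. Leave the other things on the bench where they stand.

Things in the scene. Friction and masses are not known exactly. Their poses are not given: they have to be found in the camera images.
- viewer: Viewer screwed to the bench: white box 150 x 150 mm, 60 mm high, grey turret on top, from which the telescoping tube rises. Origin: centre of the underside, z up; front faces its own -x. The tube leans to -x, 30 degrees from vertical: direction out of the tube is (-0.5, 0, 0.866) in this frame. The fixed grey outer sleeve ends in a black collar of diameter 72 mm.
- middle_tube (a joint): How far the middle tube (aluminium, diameter 51 mm, at its upper end a black collar of diameter 62 mm, 14 mm thick) stands out of the fixed sleeve, m: 0 fully home (collar on collar), 0.07 fully out. It slides only along the tube axis, carries the inner tube, is held by a brake (about 9 N to move) and stays where left.
- middle_collar (a point): Centre of the upper face of the middle tube's collar. z: out along the tube axis.
- inner_tube (a joint): How far the inner tube (blue, diameter 42 mm, with the black eyecup at its upper end) stands out of the middle tube, m: 0 fully home (eyecup on the middle collar), 0.07 fully out. It slides only along the tube axis and needs about 4 N, so that pressing on the eyecup closes it before the middle tube moves.
- eyecup_rim (a point): Centre of the eyecup's rim plane. The eyecup is a black round cup, outside diameter 62 mm, 28 mm high, wall 4 mm; it does not yield. It can be gripped across the outside or pressed on the rim. z: out along the tube axis.
- eyecup_seat (a point): Centre of the seat in the eyecup, 10 mm below the rim: a recess of diameter 54 mm with a ring-shaped ledge (inner diameter 40 mm) that the dust cover rests on. z: out along the tube axis.
- eye_lens: Glass eye lens, diameter 40 mm, inside the ledge, its top 2 mm below the seat. Origin: centre of its underside; z out along the tube axis. Must not be pressed.
- dust_cover: Loose orange dust cover lying on the bench, knob up: disc of diameter 50 mm, 6 mm thick, with a round knob of diameter 24 mm on its centre (top 35 mm above the underside), 60 g. Origin: centre of the underside; z out through the knob. Between it and the viewer, farther from the robot (x > 0.57 m, y -0.1 to 0.2 m), a fixed hotplate with a tall pot overhangs the bench: keep clear.
- wash_bottle: Bystander: wash bottle with red cap and bent spout, 68 x 84 x 206 mm. Origin: centre of the underside.
- lab_timer: Bystander: flat white timer, 62 x 62 x 18 mm. Origin: centre of the underside.
- spot_plate: Bystander: flat white spot plate with wells, 90 x 160 x 8 mm. Origin: centre of the underside.
- beaker: Bystander: small glass beaker, diameter 57 mm, 66 mm high. Origin: centre of the underside.
- tweezers_1: Bystander: steel tweezers lying flat, 17 x 125 x 8 mm. Origin: centre of the underside.

How it is judged:
On the way, in this order (a step that is already met when the one before it is completed fails the run):
1. the inner tube is fully home (within 3 mm) while the middle tube still stands out by more than 10 mm (value of joint inner_tube below 0.003 m and value of joint middle_tube above 0.01 m), for 0.1 s.
2. the middle tube is fully home too (both within 3 mm) (value of joint each of inner_tube, middle_tube below 0.003 m), for 0.2 s.
3. the dust cover lies in its seat in the eyecup (distance between dust_cover and eyecup_seat below 0.0045 m and angle between the z axis of dust_cover and the z axis of eyecup_seat, either way round below 0.08 rad), for 0.2 s.
At the end, for the whole second after the job is handed in: Both tubes are home within 3 mm; the dust cover lies at rest in the eyecup's seat, its underside's centre within 4.5 mm of the seat's centre and its axis within 0.08 rad of the tube's (all of step 2 and all of step 3 and linear speed of dust_cover below 0.02 m/s); the robot touches nothing.
It fails at once if the robot presses on the eye lens (more than 1 N) (contact force between any of the fingers, the arm and eye_lens above 1 N).
It fails at once if the wash bottle, timer, spot plate, beaker or tweezers are moved by more than 20 mm (distance of any of wash_bottle, lab_timer, spot_plate, beaker, tweezers_1 from where it was at the start of the episode above 0.02 m).
It also fails if it takes over 56 s, if anything falls off the work surface, if the arm or the gripper's body presses on something with over 40 N, if the wrist force passes 120 N, or if a joint passes its speed limit or range.

## Working session

There is one attempt and no reset: what is moved stays moved. The work goes in short steps, Python scripts to look and compute and a tool call to move; the robot and the scene stay as the last step left them, time stands still between calls to the robot, and variables do not carry over. Pictures are saved under pics/ and viewed, at most 10 in all, crops included, and the job is handed in when it is done.

Besides the shell and the picture viewer there is one more tool, called after "Emit:" by a JSON object that holds its "fn" and its "kwargs", one argument or row to a line. jog_arm: Moves the arm, as the interface text tells. Shift numbers are shares of 25 cm and turn numbers shares of pi rad, none past 1 either way. Its arguments: {"type":"object","properties":{"rows":{"type":"array","items":{"type":"array"}}},"required":["rows"]}

```bash
mkdir -p pics; ls; cat > h.py <<'E'
import numpy as np, cv2
from cell import manip, get_image, nets
def save(p,n): cv2.imwrite('pics/'+n, p['frame'][:,:,::-1])
E
python3 - <<'E'
from h import *
np.set_printoptions(precision=4,suppress=True)
s=manip.sense(); print(s)
for c in ['scene','top']:
    p=get_image(c); save(p,c+'0.png'); np.savez(c+'0.npz',**{k:p[k] for k in('frame','mtx','view')}); print(c,p['mtx'],p['view'],[k for k in p])
    for l in ['viewer','middle_tube','inner_tube','eyecup_rim','middle_collar','dust_cover','wash_bottle','lab_timer','spot_plate','beaker','tweezers_1','eye_lens']:
        for r in nets.masks_of(p,l)[:1]: print(l,round(r['conf'],2),np.round(r['extent'],1))
E
```

```text
pics
{'t': 0.0, 'qpos': array([ 1.0813,  0.3118,  0.014 ,  1.513 , -0.0044,  1.3192, -0.0272]), 'joint_vel': array([-0.0006,  0.0017, -0.0007, -0.0015,  0.0026,  0.0001, -0.0001]), 'effort': array([ -0.0005, -37.9916,   0.1455, -23.059 ,   0.0122,   0.0138,
        -0.    ]), 'ee_pos': array([ 0.2378, -0.495 ,  0.2008]), 'orientation': array([[ 0.9014,  0.433 , -0.0011],
       [ 0.433 , -0.9014,  0.0021],
       [-0.0001, -0.0024, -1.    ]]), 'wrist_force': array([-0.4591, -0.9021, -0.7463]), 'ft_torque': array([ 0.0637, -0.0085,  0.0044]), 'finger_force': 0.0, 'finger_gap': 0.9970250161023798}
scene [[463.8367   0.     319.5134]
 [  0.     463.8367 199.9329]
 [  0.       0.       1.    ]] [[ 0.6546 -0.7558 -0.0154 -0.3198]
 [ 0.3683  0.3011  0.8796 -0.275 ]
 [-0.6601 -0.5815  0.4755 -1.0434]
 [ 0.      0.      0.      1.    ]] ['frame', 'mtx', 'view', 'shot']
viewer 0.85 [398.6 205.8  81.7 105.4]
middle_tube 0.59 [376.3 185.6  45.2  57.9]
inner_tube 0.92 [369.  172.5  31.6  40.4]
eyecup_rim 0.63 [372.6 172.7  31.1  38.3]
middle_collar 0.92 [378.8 183.4  49.4  66.5]
dust_cover 0.75 
[... 215 characters left out ...]
.   45.7  16.6]
top [[400.7846   0.     315.8203]
 [  0.     400.7846 199.1767]
 [  0.       0.       1.    ]] [[ 0.0296 -0.9993 -0.0217  0.0113]
 [ 0.9867  0.0258  0.1603 -0.5005]
 [-0.1596 -0.0262  0.9868 -1.0299]
 [ 0.      0.      0.      1.    ]] ['frame', 'mtx', 'view', 'shot']
viewer 0.76 [407.8 173.1  80.6  73.9]
middle_tube 0.84 [398.1 182.4  34.9  36.1]
inner_tube 0.79 [398.2 189.1  32.   26.1]
eyecup_rim 0.78 [396.8 186.2  33.   28. ]
middle_collar 0.91 [400.6 181.6  36.5  39.7]
dust_cover 0.77 [275.1 196.8  19.4  19.7]
wash_bottle 0.87 [323.5 183.9  30.3  32.8]
lab_timer 0.65 [337.4 242.3  24.9  28.7]
spot_plate 0.75 [431.1 245.8  68.9  45.3]
beaker 0.69 [203.  225.5  27.8  20.8]
```

```bash
python3 - <<'E'
import cv2
a=cv2.imread('pics/scene0.png')[110:310,200:440];b=cv2.imread('pics/top0.png')[120:290,180:480]
cv2.imwrite('pics/s1.png',cv2.resize(a,None,fx=3,fy=3,interpolation=2)[:600])
cv2.imwrite('pics/t1.png',cv2.resize(b,None,fx=2.6,fy=2.6,interpolation=2))
E
```

```text
(no output)
```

View pics/s1.png

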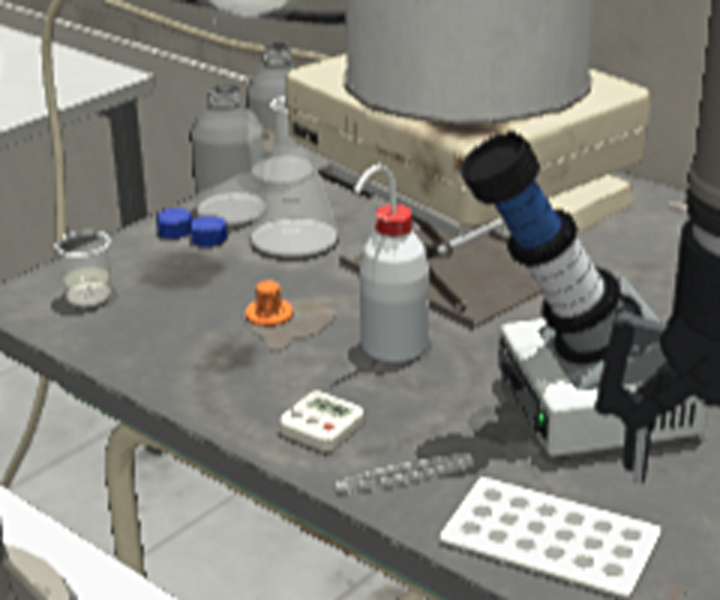

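View pics/t1.png

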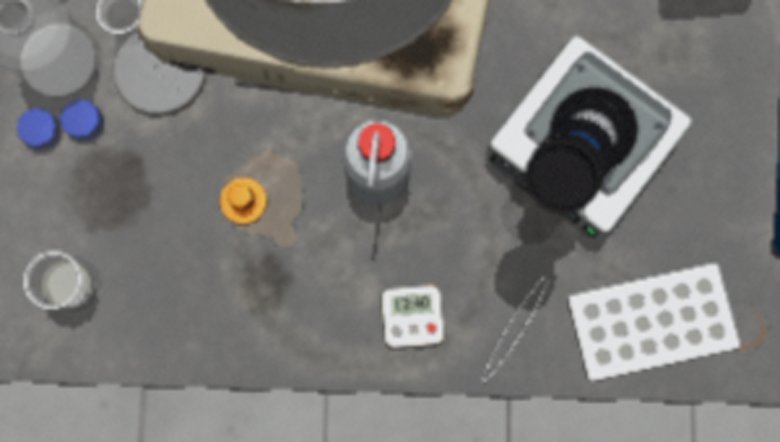

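The scene view shows the viewer at right (eyecup near full pixel (368,166)), with the tube leaning toward the robot's left. The top view shows the box corners at crop (577,37), (690,122), (608,232) and (490,158), and the orange cover at crop (243,200), clear of the wash bottle.

```bash
cat >> h.py <<'E'
from scipy.optimize import minimize
def proj(p,X):
    V=np.asarray(p['view']);c=X@V[:3,:3].T+V[:3,3]
    c=c*[1,-1,-1]; u=c@np.asarray(p['mtx']).T
    return u[:,:2]/u[:,2:]
def ray(p,uv):
    V=np.asarray(p['view']);R=V[:3,:3]
    d=np.linalg.inv(p['mtx'])@[uv[0],uv[1],1]; d=R.T@(d*[1,-1,-1])
    return -R.T@V[:3,3],d/np.linalg.norm(d)
def onz(p,uv,z):
    o,d=ray(p,uv); return o+d*(z-o[2])/d[2]
def circ(c,ax,r,n=40):
    ax=ax/np.linalg.norm(ax);u=np.cross(ax,[0.3,1,0.2]);u/=np.linalg.norm(u);v=np.cross(ax,u)
    t=np.linspace(0,2*np.pi,n,endpoint=False)[:,None]
    return c+r*(np.cos(t)*u+np.sin(t)*v)
def cyl(c,ax,r,h0,h1): return np.vstack([circ(c+ax*h0,ax,r),circ(c+ax*h1,ax,r)])
def render(p,parts,S=8):
    m=np.zeros((400,640),np.uint8);m=np.zeros((400,640),np.float32)
    acc=np.zeros((400*1,640),np.uint8)
    for X in parts:
        h=cv2.convexHull(proj(p,X).astype(np.float32))
        t=np.zeros((400,640),np.uint8)
        cv2.fillConvexPoly(t,np.round(h*256).astype(np.int32),255,cv2.LINE_AA,8); acc=np.maximum(acc,t)
    return acc/255.
def iou(a,b): return np.minimum(a,b).sum()/np.maximum(a,b).sum()
def fit(views,model,x0,step):
    # views: list (pic,mask); model(x)->parts
    f=lambda x:-sum(iou(render(p,model(x)),m.astype(float)) for p,m in views)/len(views)
    x0=np.array(x0,float);sim=np.vstack([x0]+[x0+np.eye(len(x0))[i]*step[i] for i in range(len(x0))])
    r=minimize(f,x0,method='Nelder-Mead',options=dict(initial_simplex=sim,maxiter=400,xatol=1e-4,fatol=1e-5))
    return r.x,-r.fun
def axis(yaw): return np.array([-.5*np.cos(yaw),-.5*np.sin(yaw),.866])
E
cat > a.py <<'E'
from h import *
np.set_printoptions(precision=4,suppress=True)
T=get_image('top');S=get_image('scene')
cor=np.array([[577,37],[690,122],[608,232],[490,158]])/2.6+[180,120]
C=np.array([onz(T,c,.06) for c in cor]);print(C,C.mean(0))
print('sides',[np.linalg.norm(C[i]-C[i-1]) for i in range(4)])
f=(C[2]+C[3]-C[0]-C[1])/2; yaw=np.arctan2(-f[1],-f[0]);print('yaw',yaw)
f2=C[1]-C[0]+C[2]-C[3];print('yaw from other',np.arctan2(f2[1],f2[0])+np.pi/2)
mt=nets.masks_of(T,'inner_tube')[0]['pixels'];ms=nets.masks_of(S,'inner_tube')[0]['pixels']
def model(x):
    a=axis(x[4]);c=x[:3];return [cyl(c,a,.031,-.028,0),cyl(c,a,.021,-.028-x[3],-.028)]
o1,d1=ray(T,(396,189));o2,d2=ray(S,(367,166))
ts=np.linalg.lstsq(np.c_[d1,-d2],o2-o1,rcond=None)[0];x0=(o1+d1*ts[0]+o2+d2*ts[1])/2;print('tri',x0)
x,q=fit([(T,mt),(S,ms)],model,[*x0,.05,yaw],[.01,.01,.01,.01,.1]);print('rim',x,q)
x,q=fit([(T,mt),(S,ms)],lambda y:model([*y,yaw]),x[:4],[.01,.01,.01,.01]);print('rim fixed yaw',x,q)
md=[(p,nets.masks_of(p,'dust_cover')[0]['pixels']) for p in (T,S)]
z=np.array([0,0,1.])
dm=lambda x:[cyl(np.array([x[0],x[1],0]),z,.025,0,.006),cyl(np.array([x[0],x[1],0]),z,.012,.006,.035)]
x,q=fit(md,dm,onz(T,(275,197),.01)[:2],[.01,.01]);print('cover',x,q)
wb=nets.masks_of(T,'wash_bottle')[0]['extent'];print('bottle',onz(T,(325,179),.18))
tw=nets.masks_of(S,'lab_timer')[0]['extent'];print('timer',onz(S,tw[:2],.01))
mm=nets.masks_of(S,'middle_collar')[0]['pixels'];cv2.imwrite('pics/mm.png',np.hstack([mm,ms,nets.masks_of(S,'viewer')[0]['pixels']])[100:300]*255)
E
python3 a.py
```

```text
[[ 0.679  -0.2007  0.06  ]
 [ 0.5919 -0.3144  0.06  ]
 [ 0.477  -0.2306  0.06  ]
 [ 0.5495 -0.1124  0.06  ]] [ 0.5744 -0.2145  0.06  ]
sides [np.float64(0.15675980131477116), np.float64(0.1432372714033823), np.float64(0.14216027199152506), np.float64(0.13863449388230348)]
yaw -0.6134688926236069
yaw from other -0.6032261567297654
tri [ 0.4942 -0.1531  0.2537]
rim [ 0.4925 -0.1485  0.2656  0.0532 -0.6031] 0.939283076558092
rim fixed yaw [ 0.4925 -0.1482  0.2657  0.0537] 0.9392934060996466
cover [0.5101 0.1452] 0.8328584789623854
bottle [0.5257 0.0015 0.18  ]
timer [ 0.3812 -0.0437  0.01  ][ WARN:0@16.643] global loadsave.cpp:1063 imwrite_ Unsupported depth image for selected encoder is fallbacked to CV_8U.
```

```bash
cat >> h.py <<'E'
from scipy.spatial.transform import Rotation as Rn
def Rtool(yaw,kind='u',s=1):
    z=-axis(yaw);z/=np.linalg.norm(z);u=np.array([-np.sin(yaw),np.cos(yaw),0])
    y=s*(u if kind=='u' else np.cross(z,u)); return np.c_[np.cross(y,z),y,z]
def rel(R0,R1): return Rn.from_matrix(R1@R0.T).as_rotvec()/np.pi
E
python3 - <<'E'
from h import *
np.set_printoptions(precision=4,suppress=True)
s=manip.sense();yaw=-.605;rim=np.array([.4925,-.1485,.2656])
for k in 'uv':
  for g in (1,-1): print(k,g,rel(s['orientation'],Rtool(yaw,k,g)),abs(np.linalg.norm(rel(s['orientation'],Rtool(yaw,k,g))))*180)
t=rim+.11*axis(yaw);print(t,(t-s['ee_pos'])/.25)
E
```

```text
u 1 [-0.1999  0.0157  0.647 ] 121.92978455019374
u -1 [-0.0137 -0.1739 -0.3272] 66.74014253441895
v 1 [-0.1281 -0.1094  0.161 ] 41.955062964207116
v -1 [ 0.1459 -0.1708 -0.8103] 151.35981963960958
[ 0.4473 -0.1172  0.3609] [0.8364 1.5143 0.6358]
```

Emit:
{"fn": "jog_arm", "kwargs": {
  "rows": [
    [60,[0.2,0.4,0.6],[0,0,-0.1]],
    [60,[0.3,0.7,0.64],[0,-0.06,-0.16]],
    [60,[0.5,1,0.64],[-0.01,-0.12,-0.24]],
    [60,[0.5,1,0.64],[-0.0137,-0.174,-0.327]],
    [60,[0.5,1,0.64],[-0.0137,-0.174,-0.327]],
    [60,[0.5,1,0.64],[-0.0137,-0.174,-0.327]],
    [60,[0.6,1,0.64],[-0.0137,-0.174,-0.327]],
    [60,[0.7,1,0.64],[-0.0137,-0.174,-0.327]],
    [60,[0.7,1,0.64],[-0.0137,-0.174,-0.327]],
    [60,[0.7,1,0.64],[-0.0137,-0.174,-0.327]]
  ]
}}

```text
t: 2.63
ee_pos: [0.4183, -0.2407, 0.365]
orientation: [[0.711, -0.564, 0.42], [-0.487, -0.826, -0.285], [0.507, -0.002, -0.862]]
wrist_force: [1.0, 0.5, 0.5]
finger_gap: 0.7
finger_force: 0.0
```

```bash
cat > b.py <<'E'
from h import *
np.set_printoptions(precision=4,suppress=True)
s=manip.sense();print(s['ee_pos'],s['orientation'].tolist(),s['qpos'],s['wrist_force'],s['finger_gap'])
t=np.array([.4473,-.1172,.3609]);print((t-s['ee_pos'])/.25, rel(s['orientation'],Rtool(-.605,'u',-1)))
E
python3 b.py
```

```text
[ 0.4183 -0.2407  0.365 ] [[0.7111434694153147, -0.5638980719976684, 0.41987370756605097], [-0.4868126419905127, -0.8258419567503948, -0.2846023788883293], [0.5072360569854695, -0.002006705756082848, -0.8618048245547493]] [ 0.9003 -0.2964 -0.3426  1.8453 -0.0838  1.0446 -1.6032] [1.0079 0.4744 0.4546] 0.7004371104713054
[ 0.116   0.4941 -0.0162] [ 0.001   0.0026 -0.0019]
```

Emit:
{"fn": "jog_arm", "kwargs": {
  "rows": [
    [60,[0.116,0.2,-0.016],[0,0,0]],
    [60,[0.116,0.4,-0.016],[0,0,0]],
    [60,[0.116,0.494,-0.016],[0,0,0]],
    [60,[0.116,0.494,-0.016],[0,0,0]],
    [60,[0.116,0.494,-0.016],[0,0,0]]
  ]
}}

```text
t: 3.05
ee_pos: [0.4432, -0.1165, 0.3582]
orientation: [[0.716, -0.561, 0.415], [-0.486, -0.828, -0.28], [0.501, -0.001, -0.866]]
wrist_force: [0.2, -0.3, -0.0]
finger_gap: 0.701
finger_force: 0.0
```

```bash
cat >> b.py <<'E'
W=get_image('wrist');save(W,'w1.png');S=get_image('scene');T=get_image('top')
print(W['mtx'],W['view'])
M=[]
for n,p in (('W',W),('S',S),('T',T)):
    r=nets.masks_of(p,'inner_tube')
    print(n,[(round(k['conf'],2),k['extent']) for k in r[:2]])
    if r: M.append((p,r[0]['pixels']))
def model(x):
    a=axis(-.605);c=x[:3];return [cyl(c,a,.031,-.028,0),cyl(c,a,.021,-.028-x[3],-.028)]
for m in M: print('iou0',iou(render(m[0],model([.4925,-.1485,.2656,.053])),m[1].astype(float)))
cv2.imwrite('pics/w1.png',np.where(cv2.Canny((render(W,model([.4925,-.1485,.2656,.053]))*255).astype(np.uint8),50,150)[...,None]>0,np.uint8([0,0,255]),W['frame'][:,:,::-1]))
E
python3 b.py
```

```text
[ 0.4432 -0.1165  0.3582] [[0.7162431962603257, -0.56113528296008, 0.4148769432351036], [-0.48616405883847424, -0.8277235023948154, -0.28021119084890345], [0.5006397823829954, -0.0009988996801464877, -0.8656551336964023]] [ 0.2694 -0.2963 -0.2159  1.8678  0.2233  1.1175 -2.1711] [ 0.1845 -0.2526 -0.0174] 0.7006333304341926
[ 0.0165 -0.0028  0.0109] [-0.0001  0.0004 -0.0029]
[[281.8297   0.     317.3251]
 [  0.     281.8297 201.5577]
 [  0.       0.       1.    ]] [[-0.5617 -0.8274 -0.0004  0.1532]
 [ 0.8103 -0.5502  0.202  -0.5184]
 [-0.1673  0.1131  0.9794 -0.452 ]
 [ 0.      0.      0.      1.    ]]
W [(0.94, [317.3, 185.2, 62.0, 57.0])]
S [(0.68, [369.6, 172.9, 36.2, 37.0])]
T [(0.67, [398.0, 187.5, 33.0, 27.8])]
iou0 0.9567088516666625
iou0 0.9076623432013231
iou0 0.8651686458106276
```

View pics/w1.png

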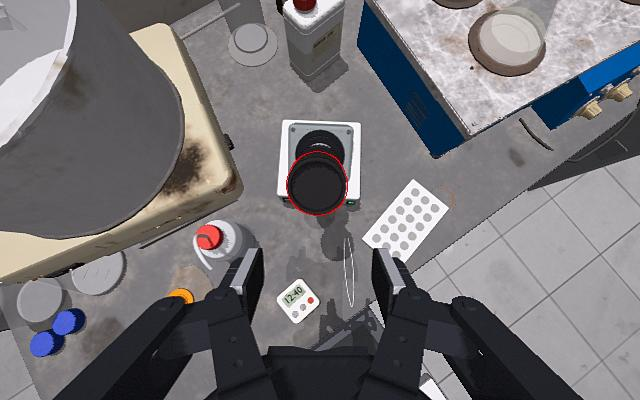

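The wrist view shows the predicted cup outline (red, about (317,183), radius 31 px) matching the eyecup closely, so I'll refine the fit and press.

```bash
cat >> b.py <<'E'
x,q=fit(M[:2],model,[.4925,-.1485,.2656,.053],[.005,.005,.005,.005]);print('W+S',x,q)
x,q=fit(M[:1],lambda y:model([y[0],y[1],.2656,.053]),[.4925,-.1485],[.005,.005]);print('W only',x,q)
s=manip.sense();a=axis(-.605)
for d in (.02,-.01,-.12):
    t=np.r_[x[:2],.2656]+d*a;print(d,(t-s['ee_pos'])/.25)
print(a/.25)
E
python3 b.py | tail -7
```

```text
iou0 0.9222485380531645
W+S [ 0.4928 -0.1488  0.2645  0.0535] 0.9278652107278867
W only [ 0.4925 -0.1486] 0.9418259088542366
0.02 [ 0.1695 -0.0783 -0.2998]
-0.01 [ 0.2188 -0.1124 -0.4037]
-0.12 [ 0.3998 -0.2375 -0.7847]
[-1.645   1.1375  3.464 ]
```

Emit:
{"fn": "jog_arm", "kwargs": {
  "rows": [
    [50,[0.08,-0.04,-0.15],[0,0,-0.003]],
    [50,[0.17,-0.078,-0.3],[0,0,-0.003]],
    [50,[0.17,-0.078,-0.3],[0,0,-0.003]],
    [50,[0.17,-0.078,-0.3],[0,0,-0.003]],
    [50,[0.17,-0.078,-0.3],[0,0,-0.003]]
  ]
}}

```text
t: 4.07
ee_pos: [0.4849, -0.142, 0.2835]
orientation: [[0.707, -0.576, 0.409], [-0.499, -0.817, -0.288], [0.5, 0.0, -0.866]]
wrist_force: [0.5, -0.2, 0.1]
finger_gap: 0.586
finger_force: 0.0
```

```bash
cat > c.py <<'E'
from h import *
np.set_printoptions(precision=4,suppress=True)
s=manip.sense();a=axis(-.605);rim=np.array([.4925,-.1486,.2656]);d=s['ee_pos']-rim;
print('t',s['t'],'along',d@a,'off/25cm',-(d-(d@a)*a)/.25,'rot',rel(s['orientation'],Rtool(-.605,'u',-1)),s['qpos'],s['wrist_force'])
E
python3 c.py
```

```text
t 4.0667 along 0.020484731272425526 off/25cm [-0.0031 -0.0031 -0.0005] rot [0.0001 0.0001 0.003 ] [ 0.3043 -0.1733 -0.2269  1.9599  0.2828  0.9128 -2.2373] [ 0.4912 -0.2043  0.1193]
```

Emit:
{"fn": "jog_arm", "kwargs": {
  "rows": [
    [50,[0.0135,-0.0145,-0.035],[0,0,0.003]],
    [50,[0.03,-0.026,-0.069],[0,0,0.003]],
    [50,[0.038,-0.031,-0.087],[0,0,0.003]],
    [50,[0.046,-0.037,-0.104],[0,0,0.003]],
    [50,[0.0545,-0.043,-0.121],[0,0,0.003]],
    [50,[0.063,-0.0485,-0.1385],[0,0,0.003]],
    [50,[0.071,-0.054,-0.156],[0,0,0.003]],
    [50,[0.079,-0.06,-0.173],[0,0,0.003]],
    [50,[0.0875,-0.0655,-0.1905],[0,0,0.003]],
    [50,[0.0955,-0.071,-0.208],[0,0,0.003]],
    [50,[0.0955,-0.071,-0.208],[0,0,0.003]]
  ]
}}

```text
t: 4.98
ee_pos: [0.5087, -0.1598, 0.2301]
orientation: [[0.713, -0.568, 0.411], [-0.492, -0.823, -0.284], [0.5, 0.0, -0.866]]
wrist_force: [-0.4, 0.0, 0.3]
finger_gap: 0.585
finger_force: 0.0
```

```bash
cat > d.py <<'E'
import sys
exec(open('c.py').read())
W=get_image('wrist');S=get_image('scene')
cv2.imwrite('pics/'+sys.argv[1],np.hstack([cv2.resize(S['frame'][110:260,300:460],None,fx=2.4,fy=2.4),cv2.resize(W['frame'][100:300,210:430],None,fx=1.8,fy=1.8)])[:,:,::-1])
E
python3 d.py p1.png
```

```text
t 4.9833 along -0.04056220237033838 off/25cm [ 0.0019 -0.0013  0.0013] rot [ 0.     -0.0001 -0.0001] [ 0.3196 -0.0804 -0.2154  2.0162  0.3307  0.7649 -2.2632] [-0.398   0.048   0.3206]
```

View pics/p1.png

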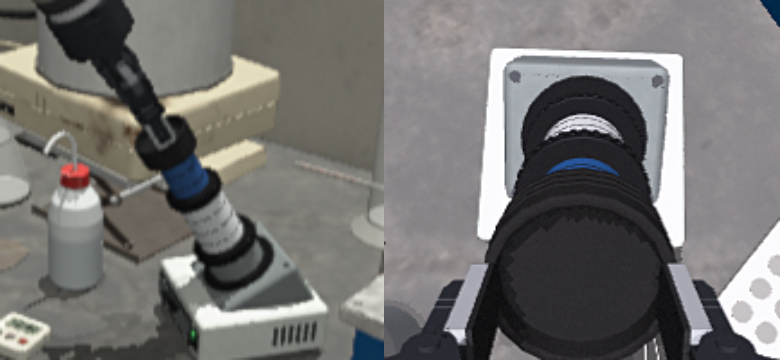

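```bash
cat > e.py <<'E'
from h import *
np.set_printoptions(precision=4,suppress=True)
W=get_image('wrist');S=get_image('scene');a=axis(-.605);rim=np.array([.4925,-.1486,.2656])
def model(x):
    c=rim+x[0]*a;return [cyl(c,a,.031,-.028,0),cyl(c,a,.021,-.028-max(x[1],0),-.028)]
for p in (S,W):
    m=nets.masks_of(p,'inner_tube')[0]['pixels']
    print([ (d,round(iou(render(p,model([d,max(.053+d,0)])),m.astype(float)),3)) for d in np.arange(-.12,.011,.01).round(3)])
    x,q=fit([(p,m)],model,[-.03,.03],[.01,.01]);print(x,q)
E
python3 e.py
```

```text
Traceback (most recent call last):
  File "e.py", line 7, in <module>
    m=nets.masks_of(p,'inner_tube')[0]['pixels']
      ~~~~~~~~~~~~~~~~~~~~~~~~~~~~~^^^
IndexError: list index out of range
```

```bash
cat > e.py <<'E'
from h import *
np.set_printoptions(precision=4,suppress=True)
S=get_image('scene');W=get_image('wrist');a=axis(-.605);rim=np.array([.4925,-.1486,.2656])
out=[]
for p,(r,c) in ((S,(110,300)),(W,(100,210))):
    f=cv2.resize(p['frame'][r:r+150,c:c+160],None,fx=2.4,fy=2.4) if p is S else cv2.resize(p['frame'][r:r+200,c:c+220],None,fx=1.8,fy=1.8)
    k=2.4 if p is S else 1.8
    for d,col in ((0,(0,255,0)),(-.034,(255,0,0))):
        pts=((proj(p,circ(rim+d*a,a,.031))-[c,r]+.5)*k).astype(np.int32);cv2.polylines(f,[pts],True,col,1)
    out.append(f)
cv2.imwrite('pics/p2.png',np.hstack(out)[:,:,::-1])
E
python3 e.py
```

```text
(no output)
```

View pics/p2.png

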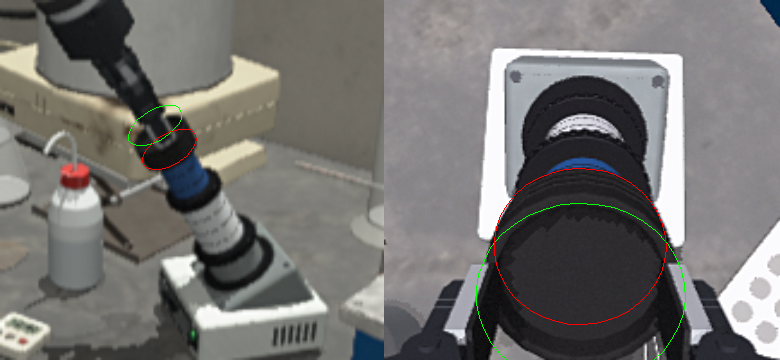

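The inner tube has moved about 20 mm, and the rim now lies between the green and red rings. The fingertips sit around or inside the rim, so I'll back off and grip the cup across its outside instead.

Emit:
{"fn": "jog_arm", "kwargs": {
  "rows": [
    [50,[-0.033,0.023,0.07],[0,0,0]],
    [60,[-0.066,0.0455,0.139],[0,0,0]],
    [80,[-0.082,0.057,0.173],[0,0,0]],
    [80,[-0.082,0.057,0.173],[0,0,0]],
    [80,[-0.082,0.057,0.173],[0,0,0]]
  ]
}}

```text
t: 5.75
ee_pos: [0.4883, -0.1453, 0.2746]
orientation: [[0.712, -0.568, 0.413], [-0.492, -0.823, -0.285], [0.501, -0.0, -0.865]]
wrist_force: [0.4, -1.0, 0.2]
finger_gap: 0.94
finger_force: 0.0
```

```bash
cat > e.py <<'E'
exec(open('c.py').read())
print(s['finger_gap'])
W=get_image('wrist');S=get_image('scene');T=get_image('top')
def model(x):
    c=rim+x[0]*a;return [cyl(c,a,.031,-.028,0),cyl(c,a,.021,-.028-max(x[1],0),-.028)]
for n,p in (('S',S),('W',W),('T',T)):
  for l in ('inner_tube','eyecup_rim'):
    r=nets.masks_of(p,l)
    if not r: continue
    x,q=fit([(p,r[0]['pixels'])],model,[-.03,.03],[.01,.01]);print(n,l,x,q,r[0]['conf'])
E
python3 e.py
```

```text
t 5.75 along 0.010470689395820753 off/25cm [-0.0004 -0.0015  0.0003] rot [ 0.0002  0.0004 -0.0002] [ 0.3067 -0.1629 -0.2198  1.9742  0.2831  0.883  -2.2249] [ 0.368  -1.0086  0.2194]
0.9400087552335874
S eyecup_rim [-0.0131  0.0443] 0.9253571502838488 0.61
W inner_tube [-0.0116  0.0233] 0.9649234150176661 0.82
W eyecup_rim [-0.0116  0.0211] 0.9573590347989095 0.63
T inner_tube [-0.0204  0.0289] 0.8044341083727162 0.62
T eyecup_rim [-0.0204  0.029 ] 0.8312109226743374 0.72
```

Emit:
{"fn": "jog_arm", "kwargs": {
  "rows": [
    [80,[0.03,-0.022,-0.063],[0,0,0]],
    [80,[0.06,-0.043,-0.126],[0,0,0]],
    [80,[0.0895,-0.0635,-0.189],[0,0,0]],
    [80,[0.0895,-0.0635,-0.189],[0,0,0]],
    [40,[0.0895,-0.0635,-0.189],[0,0,0]],
    [40,[0.0895,-0.0635,-0.189],[0,0,0]],
    [40,[0.0895,-0.0635,-0.189],[0,0,0]],
    [40,[0.0895,-0.0635,-0.189],[0,0,0]],
    [40,[0.0895,-0.0635,-0.189],[0,0,0]]
  ]
}}

```text
t: 6.95
ee_pos: [0.5113, -0.1607, 0.2286]
orientation: [[0.711, -0.568, 0.414], [-0.492, -0.823, -0.284], [0.503, -0.002, -0.865]]
wrist_force: [-0.5, 0.4, -0.2]
finger_gap: 0.47
finger_force: 0.0
```

```bash
python3 e.py; python3 d.py p3.png
```

```text
t 6.95 along -0.043223644984874604 off/25cm [-0.0041 -0.0006 -0.0017] rot [ 0.0001  0.0011 -0.0003] [ 0.3221 -0.0755 -0.2165  2.0175  0.3341  0.7551 -2.2659] [-0.4734  0.3939 -0.2138]
0.4695021325656146
S inner_tube [-0.0199  0.0343] 0.7505163740075717 0.81
S eyecup_rim [-0.0206  0.0318] 0.7479601874891498 0.56
W inner_tube [-0.0157  0.026 ] 0.8427099016875061 0.62
W eyecup_rim [-0.0159  0.0255] 0.8321309816753492 0.79
T inner_tube [-0.1047  0.0431] 0.5257110412605873 0.7
T eyecup_rim [-0.1081  0.041 ] 0.48694529177331325 0.9
t 7.4 along -0.04413936811182806 off/25cm [-0.0016 -0.0022  0.    ] rot [ 0.      0.0004 -0.0005] [ 0.3219 -0.0739 -0.2167  2.0182  0.3345  0.7548 -2.266 ] [0.0559 0.6895 1.8485]
```

View pics/p3.png

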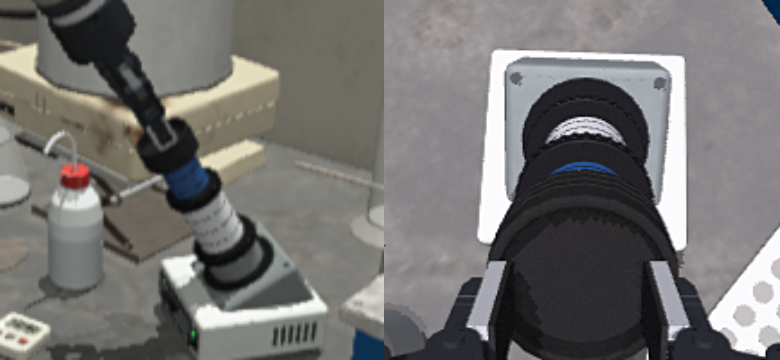

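```bash
cat > f.py <<'E'
exec(open('c.py').read())
S=get_image('scene');W=get_image('wrist');R=s['orientation'];P=s['ee_pos'];g=s['finger_gap']*.0854/2
print(g*2,P)
out=[]
for p,(r0,c0,h,w,k) in ((S,(140,340,80,80,5)),(W,(140,240,133,133,3))):
    f=cv2.resize(p['frame'][r0:r0+h,c0:c0+w],(400,400),interpolation=cv2.INTER_CUBIC)
    pt=lambda X:((proj(p,X)-[c0,r0]+.5)*k).astype(np.int32)
    for b,col in ((0,(255,0,0)),(.01,(255,255,0)),(.02,(0,255,255))):
        for sg in (1,-1):
            for q in pt(np.array([P+sg*g*R[:,1]-b*R[:,2]+e*R[:,0] for e in(-.011,.011)])): cv2.circle(f,tuple(map(int,q)),2,col,-1)
    for d,col in ((-.02,(0,255,0)),(-.04,(255,0,255))):
        cv2.polylines(f,[pt(circ(rim+d*a,a,.031))],True,col,1)
    out.append(f)
cv2.imwrite('pics/f.png',np.hstack(out)[:,:,::-1])
E
python3 f.py
```

```text
t 7.5 along -0.0441634110644826 off/25cm [-0.0015 -0.002  -0.    ] rot [ 0.      0.0004 -0.0004] [ 0.322  -0.0738 -0.2167  2.0182  0.3345  0.7548 -2.266 ] [-0.3235  1.45    2.1314]
0.03997719139097422 [ 0.511  -0.1607  0.2274]
```

View pics/f.png

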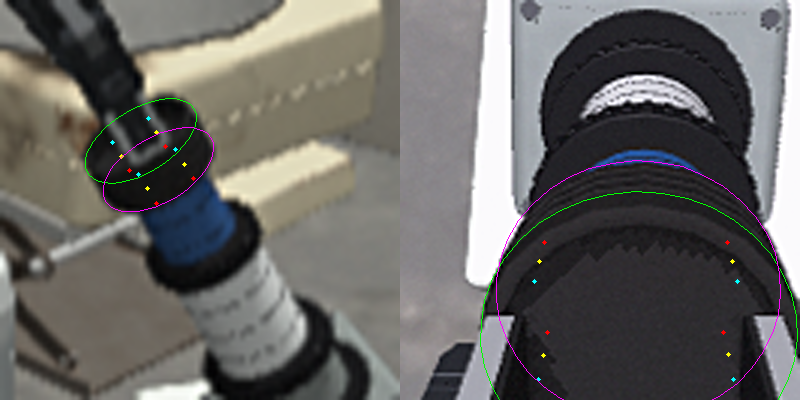

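The green ring (d = -0.02) matches the rim, and the fingertips sit inside the cup about 18 mm behind the nominal TCP. I'll retract, open up, and go about 25 mm deeper to straddle the cup.

Emit:
{"fn": "jog_arm", "kwargs": {
  "rows": [
    [40,[-0.033,0.023,0.07],[0,0,0]],
    [50,[-0.05,0.034,0.104],[0,0,0]],
    [84,[-0.05,0.034,0.104],[0,0,0]],
    [84,[-0.05,0.032,0.104],[0,0,0]],
    [84,[-0.05,0.032,0.104],[0,0,0]],
    [84,[-0.05,0.032,0.104],[0,0,0]],
    [84,[-0.02,0.012,0.042],[0,0,0]],
    [84,[0.01,-0.009,-0.022],[0,0,0]],
    [84,[0.04,-0.03,-0.085],[0,0,0]],
    [84,[0.04,-0.03,-0.085],[0,0,0]]
  ]
}}

```text
t: 8.43
ee_pos: [0.5181, -0.1695, 0.2008]
orientation: [[0.716, -0.57, 0.404], [-0.494, -0.822, -0.284], [0.493, 0.003, -0.87]]
wrist_force: [0.3, 0.3, -0.5]
finger_gap: 0.984
finger_force: 0.0
```

Emit:
{"fn": "jog_arm", "kwargs": {
  "rows": [
    [50,[0,0,0],[0,0,0]],
    [50,[0,0,0],[0,0,0]],
    [50,[0,0,0],[0,0,0]],
    [50,[0,0,0],[0,0,0]],
    [50,[0,0,0],[0,0,0]]
  ]
}}

```text
t: 8.85
ee_pos: [0.5202, -0.1687, 0.2061]
orientation: [[0.712, -0.569, 0.412], [-0.492, -0.823, -0.285], [0.501, 0.0, -0.866]]
wrist_force: [0.2, -0.3, -0.3]
finger_gap: 0.706
finger_force: 65.5
```

```bash
python3 c.py
```

```text
t 8.85 along -0.06862217131365214 off/25cm [0.0021 0.0024 0.0002] rot [ 0.0002  0.0001 -0.0001] [ 0.3296 -0.0306 -0.214   2.0338  0.3648  0.6999 -2.2897] [ 0.2367 -0.3188 -0.2595]
```

Emit:
{"fn": "jog_arm", "kwargs": {
  "rows": [
    [50,[0.0066,-0.0046,-0.0139],[0,0,0]],
    [50,[0.0132,-0.0091,-0.0277],[0,0,0]],
    [50,[0.0197,-0.0137,-0.0416],[0,0,0]],
    [50,[0.0263,-0.0182,-0.0554],[0,0,0]],
    [50,[0.0329,-0.0228,-0.0693],[0,0,0]],
    [50,[0.0395,-0.0273,-0.0831],[0,0,0]],
    [50,[0.0461,-0.0319,-0.097],[0,0,0]],
    [50,[0.0526,-0.0364,-0.1109],[0,0,0]],
    [50,[0.0526,-0.0364,-0.1109],[0,0,0]]
  ]
}}

```text
t: 9.6
ee_pos: [0.5337, -0.1786, 0.177]
orientation: [[0.712, -0.569, 0.411], [-0.493, -0.822, -0.285], [0.5, 0.001, -0.866]]
wrist_force: [1.5, -3.4, -4.1]
finger_gap: 0.712
finger_force: 65.8
```

```bash
python3 c.py; python3 d.py p5.png
```

```text
t 9.6 along -0.10217740857905525 off/25cm [0.0034 0.0039 0.0004] rot [ 0.0001 -0.0002  0.0001] [ 0.3343  0.0336 -0.2069  2.0486  0.4142  0.6273 -2.3308] [ 1.5361 -3.438  -4.1434]
t 9.6 along -0.10217740857905525 off/25cm [0.0034 0.0039 0.0004] rot [ 0.0001 -0.0002  0.0001] [ 0.3343  0.0336 -0.2069  2.0486  0.4142  0.6273 -2.3308] [ 1.5361 -3.438  -4.1434]
```

View pics/p5.png

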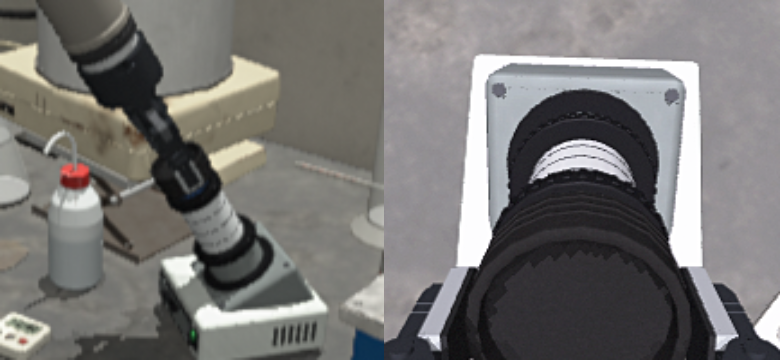

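The blue tube has nearly vanished under the cup while the white-banded middle tube still stands out. Continue slowly.

Emit:
{"fn": "jog_arm", "kwargs": {
  "rows": [
    [50,[0.0046,-0.0032,-0.0097],[0,0,0]],
    [50,[0.0092,-0.0064,-0.0194],[0,0,0]],
    [50,[0.0138,-0.0096,-0.0291],[0,0,0]],
    [50,[0.0184,-0.0128,-0.0388],[0,0,0]],
    [50,[0.023,-0.016,-0.0485],[0,0,0]],
    [50,[0.0276,-0.0192,-0.0582],[0,0,0]],
    [50,[0.0322,-0.0224,-0.0679],[0,0,0]],
    [50,[0.0322,-0.0224,-0.0679],[0,0,0]]
  ]
}}

```text
t: 10.37
ee_pos: [0.5411, -0.1842, 0.1609]
orientation: [[0.712, -0.569, 0.411], [-0.493, -0.822, -0.286], [0.5, 0.001, -0.866]]
wrist_force: [-3.2, -2.8, 1.4]
finger_gap: 0.713
finger_force: 66.4
```

```bash
python3 c.py
```

```text
t 10.3667 along -0.1207593088100163 off/25cm [0.0041 0.0051 0.0003] rot [ 0.0003 -0.0002  0.0002] [ 0.3344  0.0706 -0.2008  2.0545  0.4477  0.5885 -2.3597] [-3.2392 -2.7694  1.3883]
```

Emit:
{"fn": "jog_arm", "kwargs": {
  "rows": [
    [50,[0.0046,-0.0032,-0.0097],[0,0,0]],
    [50,[0.0092,-0.0064,-0.0194],[0,0,0]],
    [50,[0.0138,-0.0096,-0.0291],[0,0,0]],
    [50,[0.0184,-0.0128,-0.0388],[0,0,0]],
    [50,[0.023,-0.016,-0.0485],[0,0,0]]
  ]
}}

```text
t: 10.78
ee_pos: [0.5466, -0.1883, 0.1492]
orientation: [[0.712, -0.57, 0.41], [-0.493, -0.822, -0.286], [0.5, 0.002, -0.866]]
wrist_force: [-6.9, -2.9, 4.5]
finger_gap: 0.712
finger_force: 66.9
```

```bash
python3 c.py;python3 d.py p6.png
```

```text
t 10.7833 along -0.13437032472001673 off/25cm [0.0046 0.006  0.0003] rot [ 0.0004 -0.0002  0.0004] [ 0.333   0.0983 -0.1945  2.0576  0.4736  0.5609 -2.3821] [-6.9172 -2.8992  4.4706]
t 10.7833 along -0.13437032472001673 off/25cm [0.0046 0.006  0.0003] rot [ 0.0004 -0.0002  0.0004] [ 0.333   0.0983 -0.1945  2.0576  0.4736  0.5609 -2.3821] [-6.9172 -2.8992  4.4706]
```

View pics/p6.png

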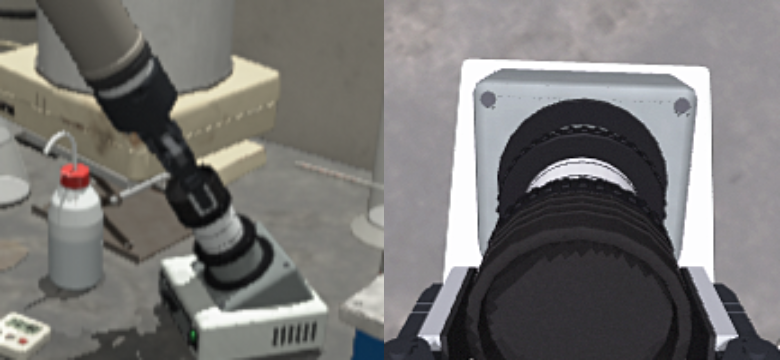

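Emit:
{"fn": "jog_arm", "kwargs": {
  "rows": [
    [50,[0.0045,-0.0035,-0.0097],[0,0,0]],
    [50,[0.009,-0.0068,-0.0194],[0,0,0]],
    [50,[0.0135,-0.0102,-0.0291],[0,0,0]],
    [50,[0.018,-0.0135,-0.0388],[0,0,0]]
  ]
}}

```text
t: 11.22
ee_pos: [0.5511, -0.1917, 0.1394]
orientation: [[0.712, -0.57, 0.41], [-0.493, -0.822, -0.286], [0.5, 0.001, -0.866]]
wrist_force: [-7.3, -2.9, 5.0]
finger_gap: 0.712
finger_force: 66.9
```

Emit:
{"fn": "jog_arm", "kwargs": {
  "rows": [
    [50,[0.0045,-0.0035,-0.0097],[0,0,0]],
    [50,[0.009,-0.0068,-0.0194],[0,0,0]],
    [50,[0.009,-0.0068,-0.0194],[0,0,0]]
  ]
}}

```text
t: 11.47
ee_pos: [0.5535, -0.1934, 0.1342]
orientation: [[0.712, -0.57, 0.41], [-0.493, -0.822, -0.286], [0.5, 0.001, -0.866]]
wrist_force: [-3.1, -3.6, 1.9]
finger_gap: 0.712
finger_force: 66.4
```

```bash
python3 c.py
```

```text
t 11.4667 along -0.1516249801428437 off/25cm [0.0054 0.0069 0.0003] rot [ 0.0003 -0.0003  0.0003] [ 0.3302  0.1338 -0.1842  2.0602  0.506   0.526  -2.4095] [-3.1196 -3.6451  1.8502]
```

Emit:
{"fn": "jog_arm", "kwargs": {
  "rows": [
    [50,[0.0045,-0.0035,-0.0097],[0,0,0]],
    [50,[0.0065,-0.005,-0.0139],[0,0,0]],
    [50,[0.0065,-0.005,-0.0139],[0,0,0]]
  ]
}}

```text
t: 11.72
ee_pos: [0.5551, -0.1946, 0.1309]
orientation: [[0.712, -0.57, 0.41], [-0.493, -0.822, -0.286], [0.5, 0.001, -0.866]]
wrist_force: [-4.7, -3.5, 2.1]
finger_gap: 0.712
finger_force: 66.6
```

Emit:
{"fn": "jog_arm", "kwargs": {
  "rows": [
    [50,[0.0033,-0.0025,-0.0069],[0,0,0]],
    [50,[0.0049,-0.0037,-0.0104],[0,0,0]],
    [50,[0.0049,-0.0037,-0.0104],[0,0,0]]
  ]
}}

```text
t: 11.97
ee_pos: [0.5563, -0.1955, 0.1283]
orientation: [[0.712, -0.57, 0.41], [-0.493, -0.822, -0.286], [0.5, 0.001, -0.866]]
wrist_force: [-5.0, -2.1, 3.4]
finger_gap: 0.709
finger_force: 66.7
```

Emit:
{"fn": "jog_arm", "kwargs": {
  "rows": [
    [50,[0.0033,-0.0025,-0.0069],[0,0,0]],
    [50,[0.0049,-0.0037,-0.0104],[0,0,0]],
    [50,[0.0049,-0.0037,-0.0104],[0,0,0]]
  ]
}}

```text
t: 12.22
ee_pos: [0.5574, -0.1964, 0.1257]
orientation: [[0.712, -0.57, 0.41], [-0.493, -0.822, -0.286], [0.5, 0.001, -0.866]]
wrist_force: [-5.3, -1.4, 3.5]
finger_gap: 0.712
finger_force: 66.7
```

```bash
cat > g.py <<'E'
from h import *
W=get_image('wrist');save(W,'g.png')
g=W['frame'].mean(2);c=W['frame'].astype(int)
for col in (316,322,328): print(col,[(r,int(g[r,col])) for r in range(130,240,3)])
E
python3 g.py
```

```text
316 [(130, 161), (133, 157), (136, 133), (139, 254), (142, 142), (145, 134), (148, 138), (151, 168), (154, 196), (157, 190), (160, 106), (163, 38), (166, 37), (169, 39), (172, 38), (175, 31), (178, 146), (181, 23), (184, 75), (187, 40), (190, 40), (193, 38), (196, 39), (199, 23), (202, 31), (205, 30), (208, 36), (211, 34), (214, 36), (217, 48), (220, 35), (223, 39), (226, 48), (229, 51), (232, 49), (235, 34), (238, 33)]
322 [(130, 153), (133, 146), (136, 130), (139, 254), (142, 181), (145, 135), (148, 137), (151, 167), (154, 199), (157, 190), (160, 67), (163, 38), (166, 40), (169, 39), (172, 38), (175, 30), (178, 79), (181, 43), (184, 66), (187, 38), (190, 37), (193, 37), (196, 40), (199, 24), (202, 31), (205, 30), (208, 36), (211, 34), (214, 37), (217, 49), (220, 35), (223, 35), (226, 47), (229, 51), (232, 44), (235, 36), (238, 34)]
328 [(130, 161), (133, 161), (136, 144), (139, 255), (142, 232), (145, 134), (148, 135), (151, 163), (154, 198), (157, 191), (160, 200), (163, 36), (166, 40), (169, 41), (172, 39), (175, 39), (178, 121), (181, 21), (184, 42), (187, 36), (190, 37), (193, 39), (196, 40), (199, 35), (202, 25), (205, 27), (208, 35), (211, 36), (214, 48), (217, 31), (220, 36), (223, 38), (226, 38), (229, 53), (232, 49), (235, 23), (238, 36)]
```

Emit:
{"fn": "jog_arm", "kwargs": {
  "rows": [
    [50,[0.0049,-0.0037,-0.0104],[0,0,0]],
    [50,[0.0082,-0.006,-0.0173],[0,0,0]],
    [50,[0.0082,-0.006,-0.0173],[0,0,0]]
  ]
}}

```text
t: 12.52
ee_pos: [0.5595, -0.198, 0.1212]
orientation: [[0.712, -0.57, 0.41], [-0.493, -0.822, -0.286], [0.5, 0.001, -0.866]]
wrist_force: [-5.1, -2.7, 2.5]
finger_gap: 0.711
finger_force: 66.6
```

```bash
python3 g.py
```

```text
316 [(130, 160), (133, 158), (136, 143), (139, 255), (142, 253), (145, 130), (148, 137), (151, 151), (154, 197), (157, 192), (160, 194), (163, 54), (166, 39), (169, 41), (172, 35), (175, 39), (178, 113), (181, 54), (184, 28), (187, 48), (190, 38), (193, 40), (196, 38), (199, 27), (202, 27), (205, 26), (208, 36), (211, 33), (214, 34), (217, 52), (220, 36), (223, 38), (226, 48), (229, 53), (232, 47), (235, 34), (238, 36)]
322 [(130, 152), (133, 147), (136, 137), (139, 255), (142, 255), (145, 132), (148, 134), (151, 150), (154, 203), (157, 192), (160, 201), (163, 42), (166, 38), (169, 40), (172, 35), (175, 39), (178, 143), (181, 26), (184, 36), (187, 44), (190, 34), (193, 41), (196, 40), (199, 25), (202, 32), (205, 30), (208, 34), (211, 29), (214, 38), (217, 49), (220, 36), (223, 39), (226, 47), (229, 53), (232, 44), (235, 27), (238, 34)]
328 [(130, 159), (133, 159), (136, 152), (139, 255), (142, 255), (145, 131), (148, 133), (151, 147), (154, 203), (157, 192), (160, 186), (163, 35), (166, 35), (169, 37), (172, 38), (175, 36), (178, 47), (181, 22), (184, 50), (187, 62), (190, 37), (193, 37), (196, 37), (199, 28), (202, 22), (205, 27), (208, 35), (211, 34), (214, 48), (217, 28), (220, 34), (223, 38), (226, 32), (229, 54), (232, 47), (235, 25), (238, 36)]
```

Emit:
{"fn": "jog_arm", "kwargs": {
  "rows": [
    [50,[0.0049,-0.0037,-0.0104],[0,0,0]],
    [50,[0.0049,-0.0037,-0.0104],[0,0,0]],
    [50,[0.0049,-0.0037,-0.0104],[0,0,0]]
  ]
}}

```text
t: 12.82
ee_pos: [0.5607, -0.1989, 0.1186]
orientation: [[0.712, -0.57, 0.41], [-0.493, -0.822, -0.286], [0.5, 0.001, -0.866]]
wrist_force: [-4.0, -2.8, 1.8]
finger_gap: 0.714
finger_force: 66.5
```

Emit:
{"fn": "jog_arm", "kwargs": {
  "rows": [
    [50,[0.0049,-0.0037,-0.0104],[0,0,0]],
    [50,[0.0049,-0.0037,-0.0104],[0,0,0]],
    [50,[0.0049,-0.0037,-0.0104],[0,0,0]]
  ]
}}

```text
t: 13.07
ee_pos: [0.562, -0.1997, 0.116]
orientation: [[0.712, -0.57, 0.41], [-0.493, -0.822, -0.286], [0.5, 0.001, -0.866]]
wrist_force: [-4.1, -2.8, 1.5]
finger_gap: 0.709
finger_force: 66.5
```

Emit:
{"fn": "jog_arm", "kwargs": {
  "rows": [
    [50,[0.0049,-0.0037,-0.0104],[0,0,0]],
    [50,[0.0049,-0.0037,-0.0104],[0,0,0]],
    [50,[0.0049,-0.0037,-0.0104],[0,0,0]]
  ]
}}

```text
t: 13.32
ee_pos: [0.5632, -0.2006, 0.1133]
orientation: [[0.712, -0.57, 0.41], [-0.493, -0.822, -0.285], [0.5, 0.001, -0.866]]
wrist_force: [-3.9, -2.5, 2.2]
finger_gap: 0.71
finger_force: 66.5
```

```bash
sed -i 's/(316,322,328)/(322,)/' g.py; python3 g.py; python3 c.py
```

```text
322 [(130, 154), (133, 149), (136, 140), (139, 255), (142, 255), (145, 121), (148, 133), (151, 135), (154, 169), (157, 194), (160, 189), (163, 157), (166, 37), (169, 39), (172, 38), (175, 38), (178, 37), (181, 141), (184, 33), (187, 52), (190, 69), (193, 36), (196, 38), (199, 28), (202, 31), (205, 26), (208, 36), (211, 35), (214, 35), (217, 49), (220, 36), (223, 35), (226, 44), (229, 54), (232, 42), (235, 35), (238, 34)]
t 13.3667 along -0.17573762010407917 off/25cm [0.0063 0.0082 0.0003] rot [ 0.0002 -0.0003  0.0004] [ 0.3223  0.1845 -0.1651  2.0609  0.554   0.4791 -2.4509] [-3.5981 -3.6553  1.3159]
```

Emit:
{"fn": "jog_arm", "kwargs": {
  "rows": [
    [50,[0.0049,-0.0037,-0.0104],[0,0,0]],
    [50,[0.0082,-0.006,-0.0173],[0,0,0]]
  ]
}}

```text
t: 13.53
ee_pos: [0.5639, -0.2012, 0.112]
orientation: [[0.712, -0.571, 0.409], [-0.493, -0.821, -0.288], [0.5, 0.003, -0.866]]
wrist_force: [-41.0, 14.7, 49.1]
finger_gap: 0.711
finger_force: 72.1
```

```bash
python3 g.py; python3 c.py
```

```text
322 [(130, 153), (133, 147), (136, 143), (139, 245), (142, 254), (145, 119), (148, 132), (151, 137), (154, 160), (157, 197), (160, 192), (163, 201), (166, 43), (169, 34), (172, 39), (175, 39), (178, 37), (181, 44), (184, 78), (187, 21), (190, 26), (193, 38), (196, 39), (199, 28), (202, 25), (205, 27), (208, 28), (211, 36), (214, 47), (217, 36), (220, 37), (223, 36), (226, 38), (229, 50), (232, 47), (235, 24), (238, 33)]
t 13.5833 along -0.17709338730887472 off/25cm [0.0061 0.0086 0.0001] rot [ 0.0009 -0.0006  0.0007] [ 0.3191  0.188  -0.1634  2.0603  0.5629  0.4788 -2.4603] [-30.154    8.8139  31.2076]
```

Emit:
{"fn": "jog_arm", "kwargs": {
  "rows": [
    [50,[-0.0082,0.006,0.0173],[0,0,0]],
    [84,[-0.0082,0.006,0.0173],[0,0,0]],
    [84,[-0.0082,0.006,0.0173],[0,0,0]],
    [84,[-0.0082,0.006,0.0173],[0,0,0]],
    [84,[-0.0082,0.006,0.0173],[0,0,0]],
    [84,[-0.06,0.044,0.13],[0,0,0]],
    [84,[-0.12,0.088,0.25],[0,0,0]],
    [84,[-0.18,0.13,0.38],[0,0,0]],
    [84,[-0.22,0.16,0.46],[0,0,0]],
    [84,[-0.22,0.16,0.46],[0,0,0]],
    [84,[-0.22,0.16,0.46],[0,0,0]]
  ]
}}

```text
t: 14.5
ee_pos: [0.5123, -0.1605, 0.2261]
orientation: [[0.711, -0.567, 0.416], [-0.491, -0.824, -0.284], [0.504, -0.002, -0.864]]
wrist_force: [0.2, -0.8, -0.5]
finger_gap: 0.982
finger_force: 0.0
```

```bash
cat > k.py <<'E'
exec(open('c.py').read())
print(s['ee_pos'])
P=np.array([.5639,-.2012,.112])
V=[(n,get_image(n)) for n in ('wrist','scene','top')]
for yaw in (-.605,-.635):
  a=axis(yaw);R=Rtool(yaw,'u',-1)
  M=[]
  for n,p in V:
    r=nets.masks_of(p,'inner_tube')
    if r: M.append((p,r[0]['pixels']));print(n,r[0]['conf'],r[0]['extent'])
  mod=lambda x:[cyl(np.array(x[:3]),a,.031,-.028,0)]
  x0=P+.052*a
  for m in M+[None]:
    x,q=fit(M if m is None else [m],mod,x0,[.005,.005,.005]);e=R.T@(x-P);print('rim',x,q,'in tool frame from P',e)
E
python3 k.py
```

```text
t 14.5 along -0.04577779110648014 off/25cm [-0.004  -0.0044 -0.0005] rot [ 0.0003  0.0014 -0.0007] [ 0.3376 -0.0716 -0.2326  2.0208  0.337   0.747  -2.2693] [ 0.1924 -0.7645 -0.4637]
[ 0.5123 -0.1605  0.2261]
wrist 0.76 [321.6, 199.7, 66.6, 65.0]
scene 0.21 [336.7, 266.5, 42.0, 10.3]
top 0.84 [405.5, 175.1, 27.3, 21.1]
rim [ 0.5416 -0.1856  0.1534] 0.9775631524767844 in tool frame from P [-0.0029 -0.0001 -0.0494]
rim [ 0.5425 -0.1864  0.157 ] 0.0 in tool frame from P [ 0.    -0.    -0.052]
rim [ 0.5582 -0.1986  0.0856] 0.9355010551765116 in tool frame from P [-0.0185  0.0011  0.0198]
rim [ 0.5416 -0.1857  0.1528] 0.615319051387945 in tool frame from P [-0.0031 -0.0001 -0.0489]
wrist 0.76 [321.6, 199.7, 66.6, 65.0]
scene 0.21 [336.7, 266.5, 42.0, 10.3]
top 0.84 [405.5, 175.1, 27.3, 21.1]
rim [ 0.5416 -0.1855  0.1535] 0.9781146831560125 in tool frame from P [-0.0028  0.0006 -0.0496]
rim [ 0.543  -0.1858  0.157 ] 0.0 in tool frame from P [-0.     0.    -0.052]
rim [ 0.5582 -0.1983  0.0861] 0.936642395651728 in tool frame from P [-0.0185  0.001   0.0192]
rim [ 0.5418 -0.1855  0.1523] 0.6154441778378413 in tool frame from P [-0.0033  0.0005 -0.0485]
```

```bash
python3 - <<'E'
from h import *
s=manip.sense();R1=np.c_[[0,1,0],[1,0,0],[0,0,-1]].astype(float)
print(rel(s['orientation'],R1),np.linalg.norm(rel(s['orientation'],R1))*180)
E
```

```text
[-0.09424936  0.18018677  0.67370305] 126.67013435271387
```

Emit:
{"fn": "jog_arm", "kwargs": {
  "rows": [
    [60,[-0.12,0,0.12],[-0.01,0.02,0.075]],
    [60,[-0.24,0.05,0.18],[-0.0188,0.036,0.1347]],
    [60,[-0.24,0.12,0.18],[-0.0283,0.054,0.202]],
    [60,[-0.24,0.24,0.18],[-0.0377,0.072,0.2695]],
    [60,[-0.24,0.36,0.18],[-0.0471,0.09,0.337]],
    [60,[-0.24,0.48,0.18],[-0.0565,0.108,0.404]],
    [60,[-0.24,0.6,0.18],[-0.066,0.126,0.4716]],
    [60,[-0.24,0.72,0.18],[-0.0754,0.144,0.539]],
    [60,[-0.24,0.84,0.18],[-0.0848,0.162,0.606]],
    [60,[-0.24,0.96,0.18],[-0.0942,0.1802,0.6737]],
    [60,[-0.24,0.96,0.18],[-0.0942,0.1802,0.6737]],
    [60,[-0.24,0.96,0.18],[-0.0942,0.1802,0.6737]]
  ]
}}

```text
t: 15.95
ee_pos: [0.4508, 0.081, 0.2691]
orientation: [[0.656, 0.723, 0.216], [0.736, -0.676, 0.026], [0.165, 0.143, -0.976]]
wrist_force: [0.0, -0.2, -0.3]
finger_gap: 0.708
finger_force: 0.0
```

```bash
cat > m.py <<'E'
from h import *
np.set_printoptions(precision=4,suppress=True)
s=manip.sense();R1=np.c_[[0,1,0],[1,0,0],[0,0,-1]].astype(float)
t=np.array([.510,.145,.14])
print(s['t'],s['ee_pos'],s['qpos'],rel(s['orientation'],R1),(t-s['ee_pos'])/.25)
E
python3 m.py
```

```text
15.95 [0.4508 0.081  0.2691] [ 0.0055 -0.0799 -0.2233  1.811   0.0046  1.19   -0.9602] [-0.0335  0.0632  0.2346] [ 0.2367  0.2562 -0.5164]
```

Emit:
{"fn": "jog_arm", "kwargs": {
  "rows": [
    [50,[0.08,0.13,-0.05],[-0.005,0.01,0.039]],
    [50,[0.16,0.256,-0.1],[-0.011,0.021,0.078]],
    [50,[0.237,0.256,-0.2],[-0.017,0.032,0.117]],
    [50,[0.237,0.256,-0.3],[-0.022,0.042,0.156]],
    [50,[0.237,0.256,-0.4],[-0.028,0.053,0.195]],
    [50,[0.237,0.256,-0.516],[-0.0335,0.0632,0.2346]],
    [50,[0.237,0.256,-0.516],[-0.0335,0.0632,0.2346]],
    [50,[0.237,0.256,-0.516],[-0.0335,0.0632,0.2346]],
    [50,[0.237,0.256,-0.516],[-0.0335,0.0632,0.2346]]
  ]
}}

```text
t: 16.7
ee_pos: [0.511, 0.143, 0.1414]
orientation: [[0.013, 1.0, 0.004], [1.0, -0.013, 0.001], [0.001, 0.004, -1.0]]
wrist_force: [0.9, -0.2, 0.0]
finger_gap: 0.586
finger_force: 0.0
```

```bash
cat > n.py <<'E'
exec(open('m.py').read())
W,S,T=[get_image(n) for n in('wrist','scene','top')]
z=np.array([0,0,1.])
dm=lambda x:[cyl(np.array([x[0],x[1],0]),z,.025,0,.006),cyl(np.array([x[0],x[1],0]),z,.012,.006,.035)]
L=[]
for n,p in(('W',W),('S',S),('T',T)):
    for r in nets.masks_of(p,'dust_cover')[:1]:
        x,q=fit([(p,r['pixels'])],dm,[.51,.145],[.005,.005]);print(n,r['conf'],r['extent'],x,q)
# independent: orange threshold in wrist
h=cv2.cvtColor(W['frame'],cv2.COLOR_RGB2HSV);m=(h[...,0]>5)&(h[...,0]<22)&(h[...,1]>170)&(h[...,2]>80)
x,q=fit([(W,m)],dm,[.51,.145],[.005,.005]);print('orange',m.sum(),x,q)
P=np.array([.5639,-.2012,.112])
for yaw in (-.605,-.635):
  a=axis(yaw);M=[];R=Rtool(yaw,'u',-1)
  for n,p in (('S',S),('T',T)):
    r=nets.masks_of(p,'inner_tube')
    if r: M.append((p,r[0]['pixels']));print(n,r[0]['conf'],r[0]['extent'])
  x,q=fit(M,lambda x:[cyl(np.array(x[:3]),a,.031,-.028,0)],[.5416,-.1855,.1535],[.005,.005,.005]);print('rim',x,q,R.T@(x-P))
E
python3 n.py
```

```text
16.7 [0.511  0.143  0.1414] [-0.049   0.3309 -0.329   1.6554  0.1151  1.1701 -0.4189] [-0.0003  0.0013  0.0041] [-0.0038  0.0079 -0.0055]
W 0.89 [314.8, 180.1, 42.3, 47.7] [0.5097 0.1441] 0.8815901468187659
S 0.74 [287.1, 210.8, 13.2, 13.3] [0.5112 0.1472] 0.7881520506066259
T 0.31 [406.6, 174.7, 29.0, 28.3] [0.51  0.145] 0.0
orange 1411 [0.5094 0.1441] 0.8485617637657027
S 0.68 [387.8, 201.1, 24.7, 20.6]
T 0.74 [404.6, 174.9, 30.2, 21.6]
rim [ 0.5421 -0.1846  0.1583] 0.8496656960805855 [-0.0005 -0.0013 -0.0538]
S 0.68 [387.8, 201.1, 24.7, 20.6]
T 0.74 [404.6, 174.9, 30.2, 21.6]
rim [ 0.5428 -0.1842  0.1581] 0.8532237405503201 [-0.0004 -0.0012 -0.0535]
```

```bash
python3 - <<'E'
from h import *
S=get_image('scene');W=get_image('wrist');T=get_image('top')
z=lambda f,n:cv2.resize(f,(n,n),interpolation=cv2.INTER_CUBIC)
f=np.hstack([z(S['frame'][170:245,355:430],400),np.vstack([z(W['frame'][100:300,220:420],200),z(T['frame'][140:200,375:435],200)]),])
pts=((proj(S,circ(np.array([.542,-.185,.156]),axis(-.62),.031))-[355,170]+.5)*400/75).astype(np.int32);cv2.polylines(f,[pts],True,(255,0,0),1)
cv2.imwrite('pics/v.png',f[:,:,::-1])
E
```

```text
(no output)
```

View pics/v.png

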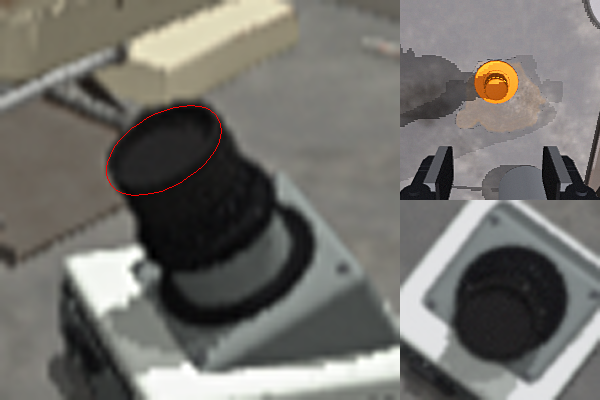

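The scene view shows only black collars between cup and grey sleeve with no aluminium visible, so both tubes are home. The red rim ring fits. Next I'll descend on the cover.

Emit:
{"fn": "jog_arm", "kwargs": {
  "rows": [
    [38,[-0.0056,0.0045,-0.15],[0,0.0013,0.004]],
    [38,[-0.0056,0.0045,-0.3],[0,0.0013,0.004]],
    [38,[-0.0056,0.0045,-0.4],[0,0.0013,0.004]],
    [38,[-0.0056,0.0045,-0.486],[0,0.0013,0.004]],
    [38,[-0.0056,0.0045,-0.486],[0,0.0013,0.004]],
    [38,[-0.0056,0.0045,-0.486],[0,0.0013,0.004]]
  ]
}}

```text
t: 17.85
ee_pos: [0.5078, 0.1435, 0.0178]
orientation: [[-0.002, 1.0, -0.005], [1.0, 0.002, -0.001], [-0.001, -0.005, -1.0]]
wrist_force: [1.2, 0.9, -0.4]
finger_gap: 0.439
finger_force: 0.0
```

Emit:
{"fn": "jog_arm", "kwargs": {
  "rows": [
    [38,[0,0,-0.016],[0,0,0]],
    [38,[0,0,-0.016],[0,0,0]]
  ]
}}

```text
t: 18.02
ee_pos: [0.5102, 0.1444, 0.016]
orientation: [[-0.002, 1.0, 0.001], [1.0, 0.002, 0.001], [0.001, 0.001, -1.0]]
wrist_force: [0.3, -0.1, 0.2]
finger_gap: 0.447
finger_force: 0.0
```

Emit:
{"fn": "jog_arm", "kwargs": {
  "rows": [
    [38,[0,0,-0.012],[0,0,0]],
    [38,[0,0,-0.012],[0,0,0]]
  ]
}}

```text
t: 18.18
ee_pos: [0.5095, 0.144, 0.0124]
orientation: [[-0.002, 1.0, -0.0], [1.0, 0.002, 0.0], [0.0, -0.0, -1.0]]
wrist_force: [-0.3, -0.4, 0.0]
finger_gap: 0.445
finger_force: 0.0
```

Emit:
{"fn": "jog_arm", "kwargs": {
  "rows": [
    [38,[0,0,-0.014],[0,0,0]],
    [38,[0,0,-0.014],[0,0,0]]
  ]
}}

```text
t: 18.35
ee_pos: [0.5087, 0.1437, 0.0081]
orientation: [[-0.002, 1.0, -0.002], [1.0, 0.002, -0.0], [-0.0, -0.002, -1.0]]
wrist_force: [-0.1, -0.1, -0.7]
finger_gap: 0.446
finger_force: 0.0
```

Emit:
{"fn": "jog_arm", "kwargs": {
  "rows": [
    [38,[0,0,-0.012],[0,0,0]],
    [38,[0,0,-0.012],[0,0,0]]
  ]
}}

```text
t: 18.52
ee_pos: [0.5085, 0.1437, 0.0047]
orientation: [[-0.002, 1.0, -0.003], [1.0, 0.002, -0.0], [-0.0, -0.003, -1.0]]
wrist_force: [0.1, 0.6, 0.1]
finger_gap: 0.444
finger_force: 0.0
```

Emit:
{"fn": "jog_arm", "kwargs": {
  "rows": [
    [38,[0,0,-0.012],[0,0,0]],
    [38,[0,0,-0.012],[0,0,0]]
  ]
}}

```text
t: 18.68
ee_pos: [0.5084, 0.1437, 0.0016]
orientation: [[-0.002, 1.0, -0.003], [1.0, 0.002, -0.0], [-0.0, -0.003, -1.0]]
wrist_force: [0.3, -0.5, -1.2]
finger_gap: 0.442
finger_force: 0.0
```

Emit:
{"fn": "jog_arm", "kwargs": {
  "rows": [
    [38,[0,0,-0.012],[0,0,0]],
    [38,[0,0,-0.012],[0,0,0]],
    [38,[0,0,-0.012],[0,0,0]]
  ]
}}

```text
t: 18.93
ee_pos: [0.5086, 0.1438, -0.0011]
orientation: [[-0.002, 1.0, -0.003], [1.0, 0.002, -0.0], [-0.0, -0.003, -1.0]]
wrist_force: [-0.2, 0.5, -0.2]
finger_gap: 0.446
finger_force: 0.0
```

Emit:
{"fn": "jog_arm", "kwargs": {
  "rows": [
    [38,[0,0,-0.012],[0,0,0]],
    [38,[0,0,-0.012],[0,0,0]],
    [38,[0,0,-0.012],[0,0,0]]
  ]
}}

```text
t: 19.18
ee_pos: [0.5086, 0.1437, -0.0041]
orientation: [[-0.002, 1.0, -0.002], [1.0, 0.002, -0.0], [-0.0, -0.002, -1.0]]
wrist_force: [0.3, -0.1, -0.5]
finger_gap: 0.445
finger_force: 0.0
```

Emit:
{"fn": "jog_arm", "kwargs": {
  "rows": [
    [15,[0,0,0.004],[0,0,0]],
    [15,[0,0,0.004],[0,0,0]],
    [15,[0,0,0.004],[0,0,0]],
    [15,[0,0,0.004],[0,0,0]],
    [15,[0,0,0.004],[0,0,0]]
  ]
}}

```text
t: 19.6
ee_pos: [0.5091, 0.1439, -0.0024]
orientation: [[-0.002, 1.0, -0.001], [1.0, 0.002, 0.0], [0.0, -0.001, -1.0]]
wrist_force: [-0.9, 0.3, 3.9]
finger_gap: 0.241
finger_force: 58.7
```

Emit:
{"fn": "jog_arm", "kwargs": {
  "rows": [
    [15,[0,0,0.01],[0,0,0]],
    [15,[0,0,0.02],[0,0,0]],
    [15,[0,0,0.1],[0,0,0]],
    [15,[0,0,0.2],[0,0,0]],
    [15,[0,0,0.3],[0,0,0]],
    [15,[0,0,0.4],[0,0,0]],
    [15,[0,0,0.4],[0,0,0]],
    [15,[0,0,0.4],[0,0,0]]
  ]
}}

```text
t: 20.27
ee_pos: [0.5102, 0.1443, 0.0987]
orientation: [[-0.002, 1.0, 0.002], [1.0, 0.002, 0.001], [0.001, 0.002, -1.0]]
wrist_force: [-0.7, 0.2, -1.4]
finger_gap: 0.243
finger_force: 58.8
```

```bash
cat > o.py <<'E'
from h import *
np.set_printoptions(precision=4,suppress=True)
s=manip.sense();R=s['orientation'];P=s['ee_pos'];print(s['t'],P,s['finger_gap'],s['wrist_force'])
V=[(n,get_image(n)) for n in('wrist','scene','top')]
dm=lambda x:[cyl(P+R@np.array(x),-R[:,2],.025,0,.006),cyl(P+R@np.array(x),-R[:,2],.012,.006,.035)]
disc=lambda x:[cyl(P+R@np.array(x),-R[:,2],.025,0,.006)]
for n,p in V:
    h=cv2.cvtColor(p['frame'],cv2.COLOR_RGB2HSV);m=(h[...,0]>5)&(h[...,0]<22)&(h[...,1]>170)&(h[...,2]>60)
    r=nets.masks_of(p,'dust_cover')[:1]
    ys,xs=np.nonzero(m);print(n,'orange',m.sum(),[xs.min(),xs.max(),ys.min(),ys.max()] if m.sum() else '',[(k['conf'],k['extent'],k['pixels'].sum()) for k in r])
    for z in(-.005,0,.005,.01):
        q=proj(p,np.vstack(disc([0,0,z])));print('   pred z',z,np.r_[q.min(0),q.max(0)][[0,2,1,3]])
    save(p,'o_%s.png'%n)
E
python3 o.py
```

```text
20.2667 [0.5102 0.1443 0.0987] 0.24252218156209465 [-0.7148  0.1708 -1.4303]
wrist orange 4019 [np.int64(279), np.int64(626), np.int64(170), np.int64(281)] [(0.61, [330.1, 321.9, 28.3, 60.4], np.int64(1253))]
   pred z -0.005 [277.1812 356.2068 203.0901 277.6627]
   pred z 0 [278.2217 355.1993 200.5837 273.4367]
   pred z 0.005 [279.2096 354.2427 198.2055 269.4155]
   pred z 0.01 [280.149  353.3333 195.9459 265.5847]
scene orange 117 [np.int64(281), np.int64(295), np.int64(175), np.int64(188)] [(0.51, [287.4, 183.6, 11.3, 15.0], np.int64(140))]
   pred z -0.005 [279.5736 296.088  178.9738 188.0603]
   pred z 0 [279.6672 296.1535 180.4274 189.541 ]
   pred z 0.005 [279.7606 296.2187 181.8761 191.0167]
   pred z 0.01 [279.8536 296.2838 183.3201 192.4873]
top orange 0  [(0.31, [337.5, 243.3, 23.7, 25.4], np.int64(549))]
   pred z -0.005 [258.0739 278.1913 179.7746 199.7266]
   pred z 0 [258.3967 278.4149 180.1814 200.0371]
   pred z 0.005 [258.7164 278.6364 180.5842 200.3445]
   pred z 0.01 [259.033  278.8558 180.9832 200.649 ]
```

```bash
cat > q.py <<'E'
from h import *
np.set_printoptions(precision=4,suppress=True)
s=manip.sense();R=s['orientation'];P=s['ee_pos'];p=get_image('wrist')
h=cv2.cvtColor(p['frame'],cv2.COLOR_RGB2HSV);m=((h[...,0]>5)&(h[...,0]<24)&(h[...,1]>150)&(h[...,2]>60)).astype(np.uint8)
n,l,st,c=cv2.connectedComponentsWithStats(m);print([list(map(int,t)) for t in st[1:] if t[4]>60])
k=[i for i in range(1,n) if st[i,4]>60 and 260<st[i,0]+st[i,2]/2<370]
ys,xs=np.nonzero(np.isin(l,k))
# visible disc boundary: compare hull with model by tip extents, fit offsets (tool x,y) by hull distance
H=cv2.convexHull(np.c_[xs,ys].astype(np.int32))[:,0].astype(float)
print('bbox',xs.min(),xs.max(),ys.min(),ys.max(),'hull area',cv2.contourArea(H.astype(np.int32)))
hm=np.zeros((400,640),np.uint8);cv2.fillConvexPoly(hm,H.astype(np.int32),1)
for z in (-.0027,):
    mod=lambda x:[cyl(P+R@np.array([x[0],x[1],z]),-R[:,2],.025,0,.006)]
    x,q=fit([(p,hm)],mod,[0,0],[.003,.003]);print('offset tool xy',x,q)
mod=lambda x:[cyl(P+R@np.array(x),-R[:,2],.025,0,.006)]
x,q=fit([(p,hm)],mod,[0,0,0],[.003,.003,.003]);print('xyz',x,q)
E
python3 q.py
```

```text
[[279, 202, 77, 80, 4022], [630, 234, 10, 9, 66]]
bbox 279 355 202 281 hull area 4492.0
offset tool xy [0.0001 0.0003] 0.9235758777656006
xyz [-0.0012  0.0004  0.0011] 0.9299445254356248
```

```bash
cat > r.py <<'E'
from h import *
import sys
np.set_printoptions(precision=4,suppress=True)
s=manip.sense();yaw=-.62;a=axis(yaw);rim=np.array([.542,-.1852,.157])
t=rim+float(sys.argv[1])*a
print(s['t'],s['ee_pos'],s['wrist_force'],s['finger_gap'],s['qpos'],'rot',rel(s['orientation'],Rtool(yaw,'u',-1)),'shift',(t-s['ee_pos'])/.25, 'along',(s['ee_pos']-rim)@a)
E
python3 r.py .1
```

```text
20.6167 [0.508  0.1436 0.096 ] [ 0.4879  1.0725 -0.1676] 0.24239995732067735 [-0.0538  0.3756 -0.3277  1.7147  0.1334  1.0775 -0.422 ] rot [ 0.0925 -0.1827 -0.6793] shift [-0.0268 -1.1989  0.5903] along 0.056541983789519835
```

Emit:
{"fn": "jog_arm", "kwargs": {
  "rows": [
    [15,[0,0,0.15],[0,0,0]],
    [15,[0,0,0.3],[0,0,0]],
    [15,[-0.05,0,0.45],[0,0,0]],
    [15,[-0.15,0,0.6],[0,0,0]],
    [15,[-0.24,-0.1,0.7],[0,0,0]],
    [15,[-0.24,-0.18,0.72],[0,0,0]],
    [15,[-0.24,-0.18,0.72],[0,0,0]]
  ]
}}

```text
t: 21.2
ee_pos: [0.4501, 0.0941, 0.2802]
orientation: [[0.005, 1.0, 0.005], [1.0, -0.004, -0.003], [-0.003, 0.005, -1.0]]
wrist_force: [1.4, -0.8, -1.0]
finger_gap: 0.242
finger_force: 59.0
```

```bash
python3 r.py .1
```

```text
21.2 [0.4501 0.0941 0.2802] [ 1.406  -0.7576 -1.0121] 0.2416424605135067 [ 0.0378  0.1037 -0.3147  1.5821  0.0369  1.4574 -0.2838] rot [ 0.0952 -0.1822 -0.6763] shift [ 0.2048 -1.0011 -0.1464] along 0.22524313050509043
```

Emit:
{"fn": "jog_arm", "kwargs": {
  "rows": [
    [15,[0,-0.05,0.02],[0.0053,-0.0101,-0.0376]],
    [15,[0,-0.1,0.02],[0.0106,-0.0202,-0.0751]],
    [15,[0,-0.2,0.02],[0.0159,-0.0304,-0.1127]],
    [15,[0,-0.3,0.02],[0.0212,-0.0405,-0.1503]],
    [15,[0,-0.4,0.02],[0.0264,-0.0506,-0.1879]],
    [15,[0,-0.5,0.02],[0.0317,-0.0607,-0.2254]],
    [15,[0,-0.6,0.02],[0.037,-0.0709,-0.263]],
    [15,[0,-0.7,0.02],[0.0423,-0.081,-0.3006]],
    [15,[0,-0.8,0.02],[0.0476,-0.0911,-0.3381]],
    [15,[0,-0.85,0.02],[0.0529,-0.1012,-0.3757]],
    [15,[0,-0.9,0.02],[0.0582,-0.1113,-0.4133]],
    [15,[0,-0.95,0.02],[0.0635,-0.1215,-0.4509]]
  ]
}}

```text
t: 22.2
ee_pos: [0.4481, -0.1395, 0.2809]
orientation: [[0.922, 0.102, 0.373], [0.145, -0.985, -0.089], [0.358, 0.136, -0.924]]
wrist_force: [-0.8, -0.5, -0.8]
finger_gap: 0.239
finger_force: 58.9
```

```bash
python3 r.py .1
```

```text
22.2 [ 0.4481 -0.1395  0.2809] [-0.787  -0.5032 -0.7792] 0.23946177007419184 [ 0.3812 -0.197  -0.0824  1.9323 -0.0473  1.0134 -1.1276] rot [ 0.0301 -0.0596 -0.2261] shift [ 0.2127 -0.0665 -0.1492] along 0.15875814049676085
```

Emit:
{"fn": "jog_arm", "kwargs": {
  "rows": [
    [15,[0.03,-0.01,0],[0.005,-0.01,-0.0377]],
    [15,[0.06,-0.02,0],[0.01,-0.02,-0.0754]],
    [15,[0.1,-0.03,-0.03],[0.015,-0.03,-0.113]],
    [15,[0.14,-0.045,-0.08],[0.02,-0.04,-0.1507]],
    [15,[0.18,-0.06,-0.12],[0.025,-0.05,-0.1884]],
    [15,[0.2127,-0.0665,-0.149],[0.0301,-0.0596,-0.2261]],
    [15,[0.2127,-0.0665,-0.149],[0.0301,-0.0596,-0.2261]],
    [15,[0.2127,-0.0665,-0.149],[0.0301,-0.0596,-0.2261]],
    [15,[0.2127,-0.0665,-0.149],[0.0301,-0.0596,-0.2261]]
  ]
}}

```text
t: 22.95
ee_pos: [0.5016, -0.1548, 0.2437]
orientation: [[0.711, -0.574, 0.406], [-0.496, -0.819, -0.29], [0.499, 0.004, -0.867]]
wrist_force: [0.5, -0.6, -0.8]
finger_gap: 0.242
finger_force: 58.9
```

```bash
python3 r.py .04; python3 q.py; cat > w.py <<'E'
from h import *
W=get_image('wrist');np.set_printoptions(precision=4,suppress=True);a=axis(-.62)
r=nets.masks_of(W,'inner_tube');print([(k['conf'],k['extent'],k['pixels'].sum()) for k in r[:2]])
q=proj(W,np.vstack(cyl(np.array([.542,-.1852,.157]),a,.031,-.028,0)));print('pred',q.min(0),q.max(0))
E
python3 w.py
```

```text
22.95 [ 0.5016 -0.1548  0.2437] [ 0.4996 -0.6446 -0.7928] 0.2415183044854663 [ 0.4949 -0.1051 -0.386   1.9977  0.2945  0.8012 -2.2382] rot [ 0.0009 -0.0011 -0.0026] shift [ 0.0965 -0.0749 -0.2082] along 0.1003200121233663
[[280, 202, 77, 80, 4046]]
bbox 280 356 202 281 hull area 4518.5
offset tool xy [-0.0003 -0.0005] 0.9216966916567111
xyz [-0.0016 -0.0004  0.0017] 0.9288013460624015
[(0.63, [319.8, 184.7, 61.0, 51.0], np.int64(2390)), (0.6, [319.4, 240.7, 76.9, 81.4], np.int64(4125))]
pred [287.9721 157.5858] [349.4501 221.4017]
```

```bash
sed -i 's/\[.542,-.1852,.157\]/[.5408,-.1852,.1564]/' r.py; python3 r.py .005
```

```text
23.1 [ 0.5019 -0.1557  0.2451] [0.8374 0.4124 0.4613] 0.2396231823716949 [ 0.4949 -0.1067 -0.3845  1.9968  0.2947  0.8011 -2.2389] rot [ 0.0011 -0.0002 -0.002 ] shift [ 0.1475 -0.1123 -0.3374] along 0.10121966028856764
```

Emit:
{"fn": "jog_arm", "kwargs": {
  "rows": [
    [15,[0.04,-0.03,-0.09],[0.001,0,-0.002]],
    [15,[0.08,-0.06,-0.18],[0.001,0,-0.002]],
    [15,[0.11,-0.085,-0.26],[0.001,0,-0.002]],
    [15,[0.13,-0.1,-0.3],[0.001,0,-0.002]],
    [15,[0.1475,-0.1123,-0.3374],[0.001,0,-0.002]],
    [15,[0.1475,-0.1123,-0.3374],[0.001,0,-0.002]],
    [15,[0.1475,-0.1123,-0.3374],[0.001,0,-0.002]],
    [15,[0.1475,-0.1123,-0.3374],[0.001,0,-0.002]]
  ]
}}

```text
t: 23.77
ee_pos: [0.5392, -0.1834, 0.1616]
orientation: [[0.705, -0.581, 0.407], [-0.503, -0.814, -0.291], [0.501, 0.0, -0.866]]
wrist_force: [-0.3, 0.2, -0.3]
finger_gap: 0.244
finger_force: 59.0
```

```bash
python3 r.py -.003; python3 w.py
```

```text
23.7667 [ 0.5392 -0.1834  0.1616] [-0.3217  0.1938 -0.2565] 0.24386115720473475 [ 0.5038  0.0766 -0.3857  2.051   0.487   0.603  -2.4108] rot [ 0.0002  0.0002 -0.0001] shift [ 0.0112 -0.0106 -0.031 ] along 0.005623270794258388
[(0.86, [317.9, 217.7, 94.0, 67.6], np.int64(2285))]
pred [272.7434 177.8707] [362.9785 270.7627]
```

Emit:
{"fn": "jog_arm", "kwargs": {
  "rows": [
    [15,[0.006,-0.005,-0.0155],[0,0,0]],
    [15,[0.0112,-0.009,-0.029],[0,0,0]],
    [15,[0.0112,-0.009,-0.029],[0,0,0]]
  ]
}}

```text
t: 24.12
ee_pos: [0.5422, -0.1859, 0.1534]
orientation: [[0.705, -0.581, 0.407], [-0.503, -0.814, -0.291], [0.5, 0.0, -0.866]]
wrist_force: [0.8, 0.4, 0.1]
finger_gap: 0.236
finger_force: 58.9
```

```bash
python3 r.py -.006; cat > x.py <<'E'
from h import *
p=get_image('wrist');np.set_printoptions(linewidth=200)
h=cv2.cvtColor(p['frame'],cv2.COLOR_RGB2HSV);m=((h[...,0]>5)&(h[...,0]<24)&(h[...,1]>150)&(h[...,2]>60))
ys,xs=np.nonzero(m);print('orange',xs.min(),xs.max(),ys.min(),ys.max())
g=p['frame'].mean(2).astype(int)
print('col318',[(r,g[r,318]) for r in range(165,212)])
print('row240 L',[(c,g[240,c]) for c in range(262,290)]);print('R',[(c,g[240,c]) for c in range(346,376)])
r=nets.masks_of(p,'inner_tube');print([(k['conf'],k['extent']) for k in r[:2]])
E
python3 x.py
```

```text
24.1167 [ 0.5422 -0.1859  0.1534] [0.7665 0.3921 0.1206] 0.2356525134578251 [ 0.5012  0.0946 -0.3816  2.055   0.5099  0.5857 -2.4305] rot [ 0.0002  0.0001 -0.0001] shift [ 0.0043 -0.0041 -0.0088] along -0.003353451921706813
orange 8 521 182 367
col318 [(165, np.int64(25)), (166, np.int64(20)), (167, np.int64(23)), (168, np.int64(39)), (169, np.int64(55)), (170, np.int64(51)), (171, np.int64(34)), (172, np.int64(31)), (173, np.int64(34)), (174, np.int64(34)), (175, np.int64(33)), (176, np.int64(23)), (177, np.int64(23)), (178, np.int64(54)), (179, np.int64(19)), (180, np.int64(55)), (181, np.int64(34)), (182, np.int64(43)), (183, np.int64(28)), (184, np.int64(41)), (185, np.int64(34)), (186, np.int64(30)), (187, np.int64(40)), (188, np.int64(31)), (189, np.int64(28)), (190, np.int64(32)), (191, np.int64(32)), (192, np.int64(48)), (193, np.int64(46)), (194, np.int64(45)), (195, np.int64(44)), (196, np.int64(41)), (197, np.int64(28)), (198, np.int64(25)), (199, np.int64(24)), (200, np.int64(17)), (201, np.int64(66)), (202, np.int64(115)), (203, np.int64(115)), (204, np.int64(149)), (205
[... 753 characters left out ...]
.int64(131))]
R [(346, np.int64(128)), (347, np.int64(131)), (348, np.int64(130)), (349, np.int64(128)), (350, np.int64(130)), (351, np.int64(131)), (352, np.int64(131)), (353, np.int64(128)), (354, np.int64(131)), (355, np.int64(130)), (356, np.int64(61)), (357, np.int64(10)), (358, np.int64(13)), (359, np.int64(18)), (360, np.int64(40)), (361, np.int64(45)), (362, np.int64(41)), (363, np.int64(40)), (364, np.int64(41)), (365, np.int64(65)), (366, np.int64(104)), (367, np.int64(99)), (368, np.int64(91)), (369, np.int64(82)), (370, np.int64(100)), (371, np.int64(171)), (372, np.int64(255)), (373, np.int64(251)), (374, np.int64(248)), (375, np.int64(248))]
[(0.97, [316.8, 218.8, 94.5, 68.7])]
```

```bash
cat > y.py <<'E'
from h import *
from scipy.optimize import least_squares
np.set_printoptions(precision=4,suppress=True)
p=get_image('wrist');s=manip.sense();R=s['orientation'];P=s['ee_pos']
g=p['frame'].mean(2);h=cv2.cvtColor(p['frame'],cv2.COLOR_RGB2HSV);m=((h[...,0]>5)&(h[...,0]<24)&(h[...,1]>150)&(h[...,2]>60))
o=np.array([318,240.]);D=[];Ro=[]
for th in np.radians(np.r_[np.arange(-178,-0,6)]):
    d=np.array([np.cos(th),np.sin(th)]);rr=np.arange(20,62,.25);uv=o+rr[:,None]*d
    pr=cv2.remap(m.astype(np.float32),uv[:,0].astype(np.float32)[None],uv[:,1].astype(np.float32)[None],1)[0]
    gr=cv2.remap(g.astype(np.float32),uv[:,0].astype(np.float32)[None],uv[:,1].astype(np.float32)[None],1)[0]
    ins=np.nonzero(pr>.5)[0]
    if not len(ins): continue
    e=ins.max();D.append(uv[e])
    # dark gap then rim (rise above 30)
    k=e+4
    while k<len(gr)-1 and gr[k]>24: k+=1   # into the dark gap
    while k<len(gr)-1 and gr[k]<29: k+=1   # rim face begins
    if k<len(gr)-1 and 5<rr[k]-rr[e]+4<14: Ro.append(uv[k])
def f3(pts,r):
    O=[ray(p,u) for u in pts]
    def res(x):
        out=[]
        for o_,d_ in O:
            ol=R.T@(o_-P);dl=R.T@d_;q=ol+dl*(x[2]-ol[2])/dl[2];out.append(np.hypot(q[0]-x[0],q[1]-x[1])-r)
        return np.array(out)
    z=least_squares(res,[0,0,0],loss='soft_l1',f_scale=3e-4);return z.x,np.abs(z.fun*1).max(),res(z.x)
a,b,c=f3(D,.025);print('disc top edge (tool)',len(D),a,np.sqrt(np.mean(c**2)))
a,b,c=f3(Ro,.027);print('rim inner',len(Ro),a,np.sqrt(np.mean(c**2)),np.median(abs(c)))
E
python3 y.py
```

```text
disc top edge (tool) 30 [ 0.0011 -0.0005 -0.0043] 0.00021875174849672106
rim inner 28 [ 0.0027 -0.0005 -0.0077] 0.0001339678671746776 9.019847527455549e-05
```

Emit:
{"fn": "jog_arm", "kwargs": {
  "rows": [
    [15,[0.0028,-0.002,0.002],[0,0,0]],
    [15,[0.0061,-0.0043,-0.0049],[0,0,0]],
    [15,[0.0061,-0.0043,-0.0049],[0,0,0]]
  ]
}}

```text
t: 24.52
ee_pos: [0.5431, -0.1867, 0.1518]
orientation: [[0.705, -0.581, 0.406], [-0.503, -0.814, -0.291], [0.499, 0.001, -0.866]]
wrist_force: [-0.1, -0.9, -0.5]
finger_gap: 0.241
finger_force: 58.9
```

```bash
python3 r.py -.006;python3 y.py
```

```text
24.5167 [ 0.5431 -0.1867  0.1518] [-0.0783 -0.8867 -0.4709] 0.24084426486012345 [ 0.501   0.0998 -0.3807  2.0535  0.5133  0.5843 -2.4327] rot [ 0.     -0.0004 -0.    ] shift [ 0.0006 -0.0008 -0.0023] along -0.005391069273969828
disc top edge (tool) 30 [ 0.0007 -0.0005 -0.0042] 0.00022174178020799523
rim inner 30 [ 0.0026 -0.0006 -0.011 ] 0.0001516149511711356 0.00012329579124097448
```

Emit:
{"fn": "jog_arm", "kwargs": {
  "rows": [
    [15,[0.0033,-0.0023,-0.0069],[0,0,0]],
    [15,[0.0033,-0.0023,-0.0069],[0,0,0]]
  ]
}}

```text
t: 24.73
ee_pos: [0.544, -0.1872, 0.15]
orientation: [[0.706, -0.581, 0.406], [-0.503, -0.814, -0.291], [0.499, 0.001, -0.866]]
wrist_force: [0.4, 0.5, 0.3]
finger_gap: 0.238
finger_force: 58.9
```

```bash
python3 r.py -.006;python3 y.py
```

```text
24.7333 [ 0.544  -0.1872  0.15  ] [0.4325 0.4654 0.3431] 0.23829616968662143 [ 0.5001  0.104  -0.3795  2.0539  0.5186  0.5806 -2.4373] rot [ 0.     -0.0003 -0.0001] shift [-0.0029  0.0012  0.0046] along -0.0073903821697286435
disc top edge (tool) 30 [ 0.0005 -0.0005 -0.0039] 0.00023186866138103786
rim inner 23 [ 0.0023 -0.0005 -0.0117] 0.00013720076525750485 9.071041581366901e-05
```

Emit:
{"fn": "jog_arm", "kwargs": {
  "rows": [
    [15,[0.0033,-0.0023,-0.0069],[0,0,0]],
    [15,[0.0033,-0.0023,-0.0069],[0,0,0]]
  ]
}}

```text
t: 24.95
ee_pos: [0.5448, -0.1877, 0.1486]
orientation: [[0.705, -0.581, 0.406], [-0.503, -0.814, -0.291], [0.5, 0.001, -0.866]]
wrist_force: [-1.3, 1.3, 0.6]
finger_gap: 0.24
finger_force: 59.3
```

Emit:
{"fn": "jog_arm", "kwargs": {
  "rows": [
    [15,[0.0033,-0.0023,-0.0069],[0,0,0]],
    [15,[0.0033,-0.0023,-0.0069],[0,0,0]]
  ]
}}

```text
t: 25.12
ee_pos: [0.5451, -0.1879, 0.1484]
orientation: [[0.705, -0.581, 0.406], [-0.502, -0.814, -0.292], [0.5, 0.002, -0.866]]
wrist_force: [-12.2, 6.1, 14.5]
finger_gap: 0.245
finger_force: 61.0
```

```bash
python3 r.py -.006;python3 y.py
```

```text
25.1167 [ 0.5451 -0.1879  0.1484] [-12.1716   6.1449  14.4949] 0.2451264687758884 [ 0.4978  0.109  -0.3787  2.0537  0.5284  0.5782 -2.4466] rot [ 0.0006 -0.0004  0.    ] shift [-0.0075  0.0037  0.0113] along -0.009467449436125992
disc top edge (tool) 30 [ 0.0003 -0.0004 -0.0037] 0.0002207087944633393
rim inner 21 [ 0.0022 -0.0003 -0.0128] 0.00013810028296101816 9.852857522743563e-05
```

Emit:
{"fn": "jog_arm", "kwargs": {
  "rows": [
    [15,[-0.003,0.002,0.0045],[0,0,0]],
    [15,[-0.003,0.002,0.0045],[0,0,0]],
    [33,[-0.003,0.002,0.0045],[0,0,0]],
    [33,[-0.003,0.002,0.0045],[0,0,0]],
    [33,[-0.003,0.002,0.0045],[0,0,0]]
  ]
}}

```text
t: 25.58
ee_pos: [0.5449, -0.1882, 0.1477]
orientation: [[0.705, -0.581, 0.406], [-0.503, -0.814, -0.291], [0.499, 0.001, -0.866]]
wrist_force: [0.6, -0.4, -0.1]
finger_gap: 0.387
finger_force: 0.0
```

```bash
python3 r.py -.006;python3 y.py
```

```text
25.5833 [ 0.5449 -0.1882  0.1477] [ 0.6224 -0.393  -0.0551] 0.3865512159858634 [ 0.4991  0.1095 -0.3777  2.0548  0.5256  0.5756 -2.4435] rot [ 0.     -0.0003  0.    ] shift [-0.0066  0.0049  0.0142] along -0.01009885090052701
disc top edge (tool) 30 [ 0.0006 -0.0009 -0.0047] 0.00020834396645809456
rim inner 22 [ 0.0024 -0.0007 -0.0133] 0.00011998081082805841 8.649981895737097e-05
```

Emit:
{"fn": "jog_arm", "kwargs": {
  "rows": [
    [33,[-0.0163,0.0116,0.0346],[0,0,0]],
    [33,[-0.0326,0.0232,0.0692],[0,0,0]],
    [33,[-0.065,0.0465,0.1385],[0,0,0]],
    [33,[-0.098,0.07,0.208],[0,0,0]],
    [33,[-0.147,0.105,0.312],[0,0,0]],
    [33,[-0.196,0.14,0.416],[0,0,0]],
    [33,[-0.196,0.14,0.416],[0,0,0]],
    [33,[-0.196,0.14,0.416],[0,0,0]]
  ]
}}

```text
t: 26.3
ee_pos: [0.497, -0.1528, 0.2544]
orientation: [[0.703, -0.58, 0.41], [-0.502, -0.814, -0.292], [0.504, -0.001, -0.864]]
wrist_force: [-0.4, 0.2, -0.1]
finger_gap: 0.388
finger_force: 0.0
```

```bash
cat > u.py <<'E'
from h import *
np.set_printoptions(precision=4,suppress=True)
s=manip.sense();print(s['t'],s['ee_pos'],s['wrist_force'],s['finger_force'])
W=get_image('wrist');a=axis(-.62);c0=np.array([.5408,-.1852,.1600])
r=nets.masks_of(W,'inner_tube');d=nets.masks_of(W,'dust_cover')
print([(k['conf'],k['extent']) for k in r[:1]+d[:1]])
h=cv2.cvtColor(W['frame'],cv2.COLOR_RGB2HSV);m=((h[...,0]>5)&(h[...,0]<24)&(h[...,1]>150)&(h[...,2]>60)).astype(np.uint8)
n,l,st,_=cv2.connectedComponentsWithStats(m);i=1+st[1:,4].argmax();om=l==i;print('orange',st[i])
u=(r[0]['pixels']|om)
x,q=fit([(W,u)],lambda x:[cyl(np.array([x[0],x[1],c0[2]]),a,.031,-.028,0),cyl(np.array([x[0],x[1],c0[2]]),a,.012,0,.025)],c0[:2],[.004,.004]);print('cup',x,q)
seat=np.r_[x,c0[2]]-.01*a
def dm(y):
    ax=a+np.r_[y[2:],0] if len(y)>2 else a; ax=ax/np.linalg.norm(ax)
    U=np.c_[Rtool(-.62,'u',-1)[:,0],Rtool(-.62,'u',-1)[:,1]]
    b=seat+U@np.array(y[:2]);return [cyl(b,ax,.025,0,.006),cyl(b,ax,.012,.006,.035)]
y,q=fit([(W,om)],dm,[0,0],[.003,.003]);print('cover off in seat (tool x,y)',y,q)
y,q=fit([(W,om)],dm,[0,0,0,0],[.003,.003,.1,.1]);print('with tilt',y,q)
E
python3 u.py
```

```text
26.3 [ 0.497  -0.1528  0.2544] [-0.4136  0.1709 -0.1244] 0.0
[(0.87, [316.1, 189.5, 60.1, 55.8]), (0.7, [319.2, 190.8, 44.5, 47.4])]
orange [ 294  167   49   46 1724]
cup [ 0.5414 -0.1856] 0.9336398381820685
cover off in seat (tool x,y) [-0.0024 -0.0006] 0.9360770017907393
with tilt [-0.0021 -0.0005 -0.0106  0.1219] 0.9459971179507726
```

```bash
cat > z.py <<'E'
from h import *
np.set_printoptions(precision=4,suppress=True)
a=axis(-.62);c0=np.array([.5416,-.1853,.159])-.01*a
for n in('scene','top'):
    p=get_image(n);h=cv2.cvtColor(p['frame'],cv2.COLOR_RGB2HSV);m=((h[...,0]>5)&(h[...,0]<24)&(h[...,1]>150)&(h[...,2]>60)).astype(np.uint8)
    k,l,st,_=cv2.connectedComponentsWithStats(m);print(n,[list(map(int,t)) for t in st[1:] if t[4]>20])
    for d in (0,.01):
        q=proj(p,circ(c0+(.035+d)*a,a,.012));e=proj(p,circ(c0+(.006+d)*a,a,.025));print(d,'knob top',np.r_[q.min(0),q.max(0)],'disc',np.r_[e.min(0),e.max(0)])
E
python3 z.py
```

```text
scene [[377, 189, 18, 17, 225]]
0 knob top [376.8775 186.6782 385.2947 193.1844] disc [377.1993 191.0448 394.605  204.5883]
0.01 knob top [375.1985 183.931  383.6375 190.4388] disc [375.5495 188.3629 393.0003 201.9109]
top [[393, 165, 22, 22, 390]]
0 knob top [397.0659 173.3398 407.5419 183.4491] disc [393.2583 165.567  414.5082 186.0791]
0.01 knob top [396.4763 174.1957 407.0511 184.3993] disc [392.6513 166.3267 414.0965 187.0251]
```

```bash
python3 -c "
from cell import manip
print(manip.hand_in())"
```

```text
the job is handed in; nothing more can be done
None
```

I collapsed the blue inner tube first and then the aluminium middle tube, laid the dust cover knob outward in the eyecup's seat, let go and handed the job in; it returned no verdict. The cover measured about 2 mm off centre, and its tilt could not be measured reliably. On two early tries the fingertips went inside the cup, and lens contact force was not measured.

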